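Load the curing unit and start it with its spring-return knob

TASK

Cure the piece in the small brass flask: lift the flask out of its stand, set it down on the bare worktop and let go, take it again by its two ends, lay it flat and lengthwise in the open drawer of the white curing unit without dropping it, let go, and push the drawer fully shut. Then, and not before, twist the black start knob on top of the unit clockwise all the way to its stop, keep it there for about half a second, and let go so that it springs back. Leave the cast, the wax jar and the measuring beaker where they are.

Things in the scene. Friction and masses are not known exactly. Their poses are not given: they have to be found in the camera images.
- flask_mid (a point): Centre (18 mm above its underside) of the loose closed brass flask, a block 60 mm long (its x axis), 44 mm wide (y) and 36 mm high (z), about 0.3 kg; the same either way round. Starts in the stand.
- stand: Fixed dark steel stand; origin at the centre of its underside, x along its length, z up. Base plate 100 x 38 x 6 mm, two upright cheeks (38 mm wide, 6 mm thick, 46 mm high) with inner faces 68 mm apart. The flask stands on the plate between the cheeks, which cover its ends; its long sides overhang the base by 3 mm and are free to grasp.
- trough_floor (a point): Centre of the floor of the drawer's trough, 10 mm above the worktop; moves with the drawer. x points into the unit, z up. Inside 56 mm wide (y), 145 mm long (x); side walls 5 mm thick, 36 mm above this floor: the flask fits only lengthwise, held by its ends, about 40 mm there for each finger when it lies in the middle. Front panel at the near end, far end open to the unit.
- drawer_front (a point): Middle of the outer face of the drawer's white front panel, 32 mm above the worktop; x points into the unit, the way to push. Panel 98 mm wide, 56 mm high (4 to 60 mm above the worktop), 8 mm thick.
- drawer (a joint): How far the drawer is out, m: 0 fully shut, 0.145 fully out. It starts out and slides with about 2 N of friction, staying where it is left.
- knob_grip (a point): Grip point of the black knob: on its upright axis, 90 mm above the worktop, 12 mm below its top. Its x lies along the bar handle (60 mm long, 14 wide, 30 high, on a disc 62 mm wide, 10 high) and turns with it. The unit below is 145 mm deep, 100 wide, its flat top 62 mm above the worktop; the knob's axis is on its midline, 95 mm behind the unit's front face.
- knob (a joint): Knob angle, rad: 0 at rest, grows clockwise seen from above, stop at 1.2 (about 69 degrees). A spring (0.024 N m at rest, 0.12 N m at the stop) turns it back to 0 when let go.
- cast_mid (a point): Middle of the base of a loose plaster dental cast, 57 x 67 x 40 mm, 14 mm above its underside; bystander.
- wax_jar_mid (a point): Centre of a loose brown wax jar with white cap, 52 mm wide, 48 mm high; bystander.
- beaker_mid (a point): Centre of a loose clear measuring beaker, 65 mm wide, 88 mm high; bystander.
Not all that is in view belongs to the job. What is meant by the part that bears flask_mid is not red, and is the larger of those in its own colour.

How it is judged:
By the outcome, as a careful person would: the job done as asked, in the order asked, and still so for the second after the job is handed in, with the robot touching nothing.
It also fails if it takes over 72 s, if anything falls off the work surface, if the arm or the gripper's body presses on something with over 40 N, if the wrist force passes 120 N, or if a joint passes its speed limit or range.

ROBOT

A 7-joint arm with a two-finger parallel gripper is mounted at the origin on a cart in front of the work surface, level with it; the furniture and walls round the work are solid. World frame = base frame: x ahead of the robot, y to its left, z up, the work surface at z = 0. Lengths are in m, angles in degrees, forces in N, time in s.
With the tool pointing down it reaches from about 0.425 to 0.875 m from the base axis. Payload 4.7 kg.
Tool frame: the origin (TCP) lies at the very end of the fingers, on their centre line; the grasp point (between the pads) lies 19 mm behind it (env.grip_point_offset is the distance from the TCP to the grasp point, in m); z points along the fingers, y is the line along which they close (so a half turn about z gives the same grasp; the last joint's range is limited). The gripper opens to 87 mm and grips with 3 to 60 N. Pads are 19 mm wide; open, the fingers measure 117 mm over their backs; the gripper's body (75 mm by 190 mm) begins 51 mm behind the grasp point.
Start: joints at [68.703, 18.392, -4.016, 83.108, 1.295, 78.541, -3.26], TCP at [0.245, -0.602, 0.223] pointing down, gripper open.
Joint ranges: [-163.93, 163.93], [-17.29, 119.83], [-79.2, 71.16], [3.27, 140.29], [-89.18, 269.18], [5.43, 117.66], [-154.24, 154.24]. Speed limits (degrees/s): [147.25, 147.25, 180, 180, 180, 180, 180].

INTERFACE

Orientations are given as [roll, pitch, yaw] about the fixed x, y, z axes, in that order (R = Rz(yaw) Ry(pitch) Rx(roll)).
In Python, from cell import env gives the robot as it stands.
- The arm moves only by the tool jog_arm, never from a script. Its argument "motion" is a list of rows, each an object of numbers: "x", "y", "z": the shift along the tool's x, y, z in cm; "ax", "ay", "az": the turn, a rotation vector about the tool's x, y, z in degrees. In form: [{"x": .., "y": .., "z": .., "ax": .., "ay": .., "az": ..}, ...]. A call has exactly 5 rows; each row shifts and turns the commanded pose from where the row before left it, along the tool's axes as they then stand; what a row does not reach is not made up. A row lasts 1/10 s, in which the tool goes at most 50 mm and 8.59 degrees, less where a joint would pass 70% of its speed; a pose out of reach is approached as far as the arm can. A call is refused whole if a number of a shift passes 5 or a number of a turn 8.59, either way. A call with a gripper value outside its range is refused whole. "claw" is the gripper command: -1 is shut, 1 is fully open, values between are in proportion, set as the call begins (left out, the last holds). The fingers move at their own pace and stop on an object; "squeeze" is the grip in N (left out, the last holds). Time passes only in rows, so rows that do not move let the fingers close, or fill a call up. It gives the time, the measured TCP pose, the force, the opening and the grip force at its end, in the units of the state.
- env.get_obs(): the state, without advancing time (a new reading comes with each control period).
- env.read_camera(name): name is "scene" or "top"; returns the picture (400x640x3 uint8, red, green, blue); there is no depth.
- env.camera_params(name): a dict with "fx", "fy", "cx", "cy" (pixels), "extrinsics" (4x4, takes a point from world to camera coordinates). Camera axes: x right, y up, looking along -z (the intrinsics and any distortion apply to the point x, -y, -z); pixel columns grow to the right and rows downward; lengths in m; the calibration is good to about 2 mm. A picture is of the moment at which its call begins. camera_params takes no time and is no camera call.
- env.sign_off(): hands the job in; it is judged then, once.
The state is a dict: "time_s": time; "qpos": joint angles; "joint_velocities": joint speeds; "effort": joint torques, N m; "tool_pos": TCP position; "tool_rot": TCP orientation; "force": force on the tool from outside, world axes, zero at the start; "wrist_torque": the same for the moment, N m; "grip_width": finger opening in m; "grasp_force": force on a finger pad.
Only numpy, scipy, OpenCV 4.12 (cv2) and the standard library are available. Lean on these libraries where they do the work, as an engineer would, in place of code of your own. Each camera call takes 0.05 s, during which the arm holds its last target. There are 200 camera calls.

## Working session

There is one attempt and no reset: what is moved stays moved. The work goes in short steps, Python scripts to look and compute and a tool call to move; the robot and the scene stay as the last step left them, time stands still between calls to the robot, and variables do not carry over. Pictures are saved under pics/ and viewed, at most 10 in all, crops included, and the job is handed in when it is done.

Besides the shell and the picture viewer there is one more tool, called after "Emit:" as name(argument=value, ...), one argument or row to a line, values as JSON. jog_arm: Moves the arm, as the interface text tells. Its arguments: {"type":"object","properties":{"motion":{"type":"array"},"claw":{"type":"number"},"squeeze":{"type":"number"}},"required":["motion"]}

```bash
mkdir -p pics; ls; python3 - <<'E'
from cell import env
import cv2,numpy as np
print(env.get_obs())
for n in("scene","top"):
    im=env.read_camera(n);cv2.imwrite(f"pics/{n}0.png",im[:,:,::-1])
    p=env.camera_params(n);print(n,p)
E
```

```text
pics
{'time_s': 0.0, 'qpos': array([68.70231021, 18.43828419, -4.01628866, 83.17431863,  1.29527189,
       78.54206012, -3.26119324]), 'joint_velocities': array([-0.09605995,  0.10946772, -0.03633898,  0.06149637,  0.04187098,
        0.02988606,  0.11015199]), 'effort': array([ 3.70140642e-04, -4.91284025e+01, -4.04076716e-01, -3.12526488e+01,
       -6.39911927e-02,  4.35965171e-02,  1.68298247e-04]), 'tool_pos': array([ 0.24435271, -0.60172009,  0.22147553]), 'tool_rot': array([-1.79890600e+02,  5.84486674e-03,  2.21070116e+01]), 'force': array([-0.58822348,  0.92129046, -0.50955242]), 'wrist_torque': array([ 0.00216091,  0.00307126, -0.03224446]), 'grasp_force': 0.0, 'grip_width': 0.08656093400988696}
scene {'fx': 510.224388175683, 'fy': 510.224388175683, 'cx': 323.3242963345421, 'cy': 196.00637934455125, 'extrinsics': array([[ 0.67551665, -0.73690027, -0.02559772, -0.39515433],
       [ 0.34561816,  0.2857803 ,  0.89379959, -0.23693243],
       [-0.65132584, -0.61262355,  0.44773547, -1.31345244],
       [ 0.        ,  0.        ,  0.        ,  1.        ]])}
top {'fx': 368.9505718315376, 'fy': 368.9505718315376, 'cx': 322.51790137066104, 'cy': 201.19058941332963, 'extrinsics': array([[-0.00245808, -0.9997739 , -0.02112142, -0.04375211],
       [ 0.980878  , -0.00652097,  0.19451432, -0.5487008 ],
       [-0.19460808, -0.0202394 ,  0.98067225, -1.21383748],
       [ 0.        ,  0.        ,  0.        ,  1.        ]])}
```

View pics/scene0.png

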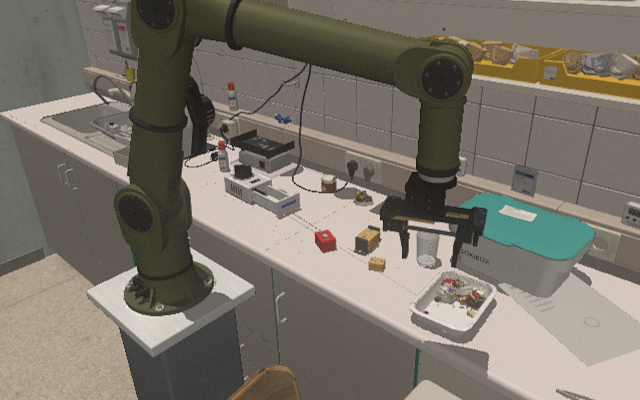

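View pics/top0.png

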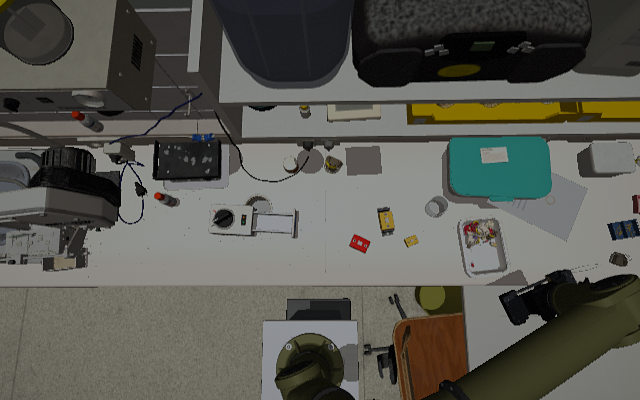

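The top view shows three flask candidates: a red block at (360,243), a brass one in the stand at (387,220) and a smaller brass one at (411,241). I choose (387,220). The unit's knob is at (223,217) and the drawer front at about (297,222).

```bash
cat > h.py <<'E'
from cell import env
import cv2,numpy as np
P={n:env.camera_params(n) for n in("scene","top")}
def ray(n,u,v):
    p=P[n];E=p["extrinsics"];d=np.array([(u-p["cx"])/p["fx"],-(v-p["cy"])/p["fy"],-1])
    R=E[:3,:3];return -R.T@E[:3,3],R.T@d
def onz(n,u,v,z):
    o,d=ray(n,u,v);return (o+d*(z-o[2])/d[2])[:2]
def pix(n,X):
    p=P[n];c=p["extrinsics"][:3]@np.r_[X,1];return np.array([p["cx"]-p["fx"]*c[0]/c[2],p["cy"]+p["fy"]*c[1]/c[2]])
E
python3 - <<'E'
from h import *
t=cv2.imread("pics/top0.png");s=cv2.imread("pics/scene0.png")
a=cv2.resize(t[180:270,195:455],None,fx=3,fy=3,interpolation=cv2.INTER_CUBIC)
b=cv2.resize(s[155:285,215:445],None,fx=2.45,fy=2.45,interpolation=cv2.INTER_CUBIC)
o=np.zeros((a.shape[0]+b.shape[0],780,3),np.uint8);o[:a.shape[0],:a.shape[1]]=a;o[a.shape[0]:,:b.shape[1]]=b
cv2.imwrite("pics/c1.png",o);print(o.shape)
for z in(0,.036):print(z,onz("top",387,220,z))
h=cv2.cvtColor(t,cv2.COLOR_BGR2HSV);m=cv2.inRange(h,(15,120,60),(35,255,255));m[:190]=0;m[270:]=0
for c in cv2.findContours(m,0,2)[0]:
    if cv2.contourArea(c)>20:print(cv2.contourArea(c),cv2.minAreaRect(c),[onz("top",u,v,.042).round(3).tolist() for u,v in cv2.boxPoints(cv2.minAreaRect(c))])
E
```

```text
(588, 780, 3)
0 [ 0.48982735 -0.27285704]
0.036 [ 0.48460729 -0.26727534]
77.5 ((410.800048828125, 240.6000213623047), (8.049844741821289, 11.62755298614502), 63.43495178222656) [[0.417, -0.321], [0.434, -0.356], [0.41, -0.367], [0.392, -0.331]]
199.5 ((386.0810546875, 219.9864959716797), (18.412687301635742, 12.987520217895508), 80.53767395019531) [[0.512, -0.237], [0.519, -0.281], [0.456, -0.289], [0.449, -0.245]]
```

View pics/c1.png

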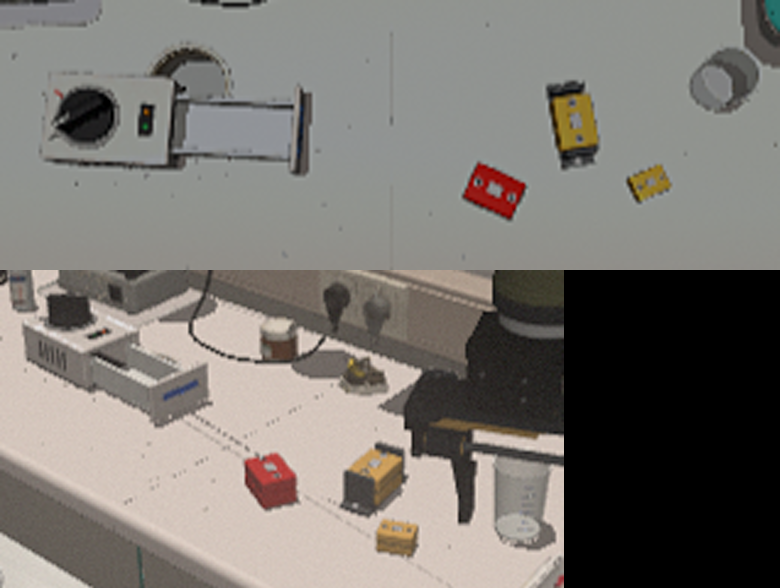

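The crop confirms it. The stand with its dark cheeks holds the larger brass flask. The red block and the small brass one stand free. The unit lies with its drawer opening toward -y. Now I'll measure the unit, front panel, knob and stand.

```bash
python3 - <<'E'
from h import *
C=lambda u,v:(195+u/3,180+v/3)
def w(u,v,z):return onz("top",*C(u,v),z).round(3)
print("cheeks",w(567,89,.046),w(578,159,.046))
for n,q in {"BL":(50,73),"FL":(175,79),"FR":(167,165),"BR":(43,157)}.items():print(n,w(*q,.062))
print("panel top",w(300,87,.06),w(296,172,.06))
print("knob ctr",w(85,114,.10),"ends",w(112,98,.102),w(58,131,.102))
S=lambda u,v:(215+u/2.45,155+(v-270)/2.45)
print("scene panel top corners",onz("scene",*S(205,362),.06),onz("scene",*S(153,405),.06))
print("scene knob top",onz("scene",*S(69,298),.102))
t=cv2.imread("pics/top0.png");h=cv2.cvtColor(t,cv2.COLOR_BGR2HSV);s=cv2.imread("pics/scene0.png")
m=(t.max(2)<75).astype(np.uint8)
def comp(x0,x1,y0,y1):
    k=np.zeros_like(m);k[y0:y1,x0:x1]=m[y0:y1,x0:x1]
    c=max(cv2.findContours(k,0,2)[0],key=cv2.contourArea);r=cv2.minAreaRect(c);return r
print("dark knob",comp(205,237,205,232))
hs=cv2.cvtColor(s,cv2.COLOR_BGR2HSV);q=cv2.inRange(hs,(10,100,60),(35,255,255));q[:220]=0;q[260:]=0;q[:,:350]=0;q[:,383:]=0
c=max(cv2.findContours(q,0,2)[0],key=cv2.contourArea);print("scene flask",cv2.minAreaRect(c),cv2.boundingRect(c),pix("scene",[.484,-.263,.042]),pix("scene",[.484,-.263,.006]))
E
```

```text
cheeks [ 0.519 -0.257] [ 0.439 -0.266]
BL [0.538 0.334]
FL [0.53 0.19]
FR [0.432 0.196]
BR [0.442 0.336]
panel top [0.521 0.047] [0.424 0.051]
knob ctr [0.485 0.28 ] ends [0.502 0.25 ] [0.466 0.308]
scene panel top corners [0.52226342 0.04906227] [0.39523224 0.01337769]
scene knob top [0.48524444 0.27918589]
dark knob ((223.50003051757812, 218.50003051757812), (18.384777069091797, 18.384777069091797), 45.0)
scene flask ((369.9268798828125, 236.6585235595703), (18.428503036499023, 19.677894592285156), 51.34019470214844) (358, 228, 21, 23) [367.1793778  233.78585958] [367.01779812 244.57742571]
```

```bash
cat >> h.py <<'E'
def go(x,y,z,yaw,n):
    "rows (cm, deg, tool axes) from the measured pose to a target, tool down"
    o=env.get_obs();p=o["tool_pos"];r=o["tool_rot"];d=(np.array([x,y,z])-p)*100/n
    dy=(yaw-r[2]+180)%360-180;a0=r[2]
    print("pose",p.round(4),r.round(2),"t",round(o["time_s"],2),"w",round(o["grip_width"],4),"q7",round(o["qpos"][6]))
    print("tilt fix",round((180-r[0]%360),2),round(r[1],2))
    for i in range(n):
        a=np.radians(a0+dy*i/n)
        print({"x":round(d[0]*np.cos(a)+d[1]*np.sin(a),2),"y":round(d[0]*np.sin(a)-d[1]*np.cos(a),2),"z":round(-d[2],2),"az":round(-dy/n,2)})
E
python3 - <<'E'
from h import *
C=lambda u,v:(195+u/3,180+v/3)
print("beaker",onz("top",*C(712,88),0),onz("top",*C(735,72),.088))
print("red",onz("top",*C(495,190),.036))
go(.482,-.262,.14,7,10)
E
```

```text
beaker [ 0.52708816 -0.43435008] [ 0.52956309 -0.43605   ]
red [ 0.40509592 -0.17292921]
pose [ 0.2443 -0.6018  0.2216] [-1.799e+02  1.000e-02  2.210e+01] t 0.1 w 0.0871 q7 -3
tilt fix -0.1 0.01
{'x': np.float64(3.48), 'y': np.float64(-2.25), 'z': np.float64(0.82), 'az': np.float64(1.51)}
{'x': np.float64(3.42), 'y': np.float64(-2.34), 'z': np.float64(0.82), 'az': np.float64(1.51)}
{'x': np.float64(3.36), 'y': np.float64(-2.43), 'z': np.float64(0.82), 'az': np.float64(1.51)}
{'x': np.float64(3.29), 'y': np.float64(-2.52), 'z': np.float64(0.82), 'az': np.float64(1.51)}
{'x': np.float64(3.22), 'y': np.float64(-2.61), 'z': np.float64(0.82), 'az': np.float64(1.51)}
{'x': np.float64(3.15), 'y': np.float64(-2.69), 'z': np.float64(0.82), 'az': np.float64(1.51)}
{'x': np.float64(3.08), 'y': np.float64(-2.77), 'z': np.float64(0.82), 'az': np.float64(1.51)}
{'x': np.float64(3.01), 'y': np.float64(-2.85), 'z': np.float64(0.82), 'az': np.float64(1.51)}
{'x': np.float64(2.93), 'y': np.float64(-2.93), 'z': np.float64(0.82), 'az': np.float64(1.51)}
{'x': np.float64(2.85), 'y': np.float64(-3.01), 'z': np.float64(0.82), 'az': np.float64(1.51)}
```

Emit:
jog_arm(
  motion=[
    {"x": 1.7,"y": -1.1,"z": 0.3,"az": 1.5},
    {"x": 3.45,"y": -2.3,"z": 0.7,"az": 1.5},
    {"x": 3.4,"y": -2.4,"z": 0.8,"az": 1.5},
    {"x": 3.3,"y": -2.5,"z": 0.8,"az": 1.5},
    {"x": 3.2,"y": -2.6,"z": 0.8,"az": 1.5},
  ],
  claw=1,
  squeeze=25,
)

```text
$.motion[0]: bad value
```

Emit:
jog_arm(
  motion=[
    {"x": 3.15,"y": -2.7,"z": 0.8,"az": 1.5},
    {"x": 3.1,"y": -2.8,"z": 0.8,"az": 1.5},
    {"x": 3.0,"y": -2.85,"z": 0.8,"az": 1.5},
    {"x": 2.9,"y": -2.9,"z": 0.8,"az": 1.5},
    {"x": 2.0,"y": -2.0,"z": 0.8,"az": 1.5},
  ],
)

```text
$.motion[0]: bad value
```

Emit:
jog_arm(
  motion=[
    {"x": 1.5,"y": -1.5},
    {"x": 0.9,"y": -0.9},
    {},
    {},
    {},
  ],
)

```text
$.motion[0]: bad value
```

```bash
python3 - <<'E'
from h import *
im=env.read_camera("scene");t=env.read_camera("top")
a=cv2.resize(im[190:290,310:450,::-1],None,fx=4,fy=4,interpolation=2)
cv2.imwrite("pics/c2.png",a)
go(.482,-.262,.012,7,5)
E
```

```text
pose [ 0.2445 -0.6019  0.2219] [-179.93    0.     22.11] t 0.2 w 0.0865 q7 -3
tilt fix -0.07 0.0
{'x': np.float64(6.96), 'y': np.float64(-4.51), 'z': np.float64(4.2), 'az': np.float64(3.02)}
{'x': np.float64(6.71), 'y': np.float64(-4.87), 'z': np.float64(4.2), 'az': np.float64(3.02)}
{'x': np.float64(6.45), 'y': np.float64(-5.22), 'z': np.float64(4.2), 'az': np.float64(3.02)}
{'x': np.float64(6.16), 'y': np.float64(-5.55), 'z': np.float64(4.2), 'az': np.float64(3.02)}
{'x': np.float64(5.86), 'y': np.float64(-5.87), 'z': np.float64(4.2), 'az': np.float64(3.02)}
```

View pics/c2.png

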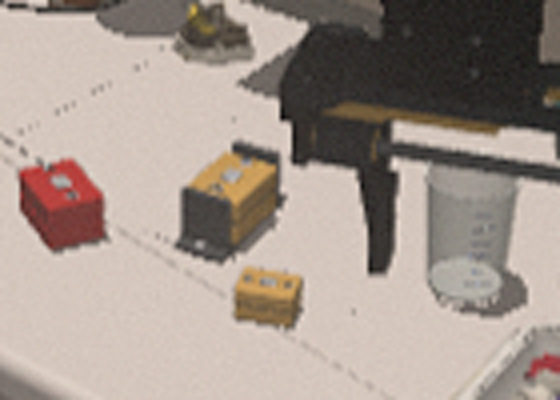

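The moves were refused because every row needs all six keys, so the arm hasn't moved. The picture still shows the flask in its stand at crop (230,200). I'll resend with all six.

Emit:
jog_arm(
  motion=[
    {"x": 1.7,"y": -1.1,"z": 0.3,"ax": 0,"ay": 0,"az": 1.5},
    {"x": 3.45,"y": -2.3,"z": 0.7,"ax": 0,"ay": 0,"az": 1.5},
    {"x": 3.4,"y": -2.4,"z": 0.8,"ax": 0,"ay": 0,"az": 1.5},
    {"x": 3.3,"y": -2.5,"z": 0.8,"ax": 0,"ay": 0,"az": 1.5},
    {"x": 3.2,"y": -2.6,"z": 0.8,"ax": 0,"ay": 0,"az": 1.5},
  ],
  claw=1,
  squeeze=25,
)

```text
time_s: 0.7
tool_pos: [0.3528, -0.449, 0.1882]
tool_rot: [180.0, 0.0, 14.5]
force: [1.3, -0.3, -0.1]
grip_width: 0.0873
grasp_force: 0.0
```

Emit:
jog_arm(
  motion=[
    {"x": 3.15,"y": -2.7,"z": 0.8,"ax": 0,"ay": 0,"az": 1.5},
    {"x": 3.1,"y": -2.8,"z": 0.8,"ax": 0,"ay": 0,"az": 1.5},
    {"x": 3.0,"y": -2.85,"z": 0.8,"ax": 0,"ay": 0,"az": 1.5},
    {"x": 2.9,"y": -2.9,"z": 0.8,"ax": 0,"ay": 0,"az": 1.5},
    {"x": 2.0,"y": -2.0,"z": 0.8,"ax": 0,"ay": 0,"az": 1.5},
  ],
)

```text
time_s: 1.2
tool_pos: [0.4652, -0.2885, 0.1483]
tool_rot: [-180.0, -0.0, 7.2]
force: [0.4, -0.8, -0.5]
grip_width: 0.0872
grasp_force: 0.0
```

Emit:
jog_arm(
  motion=[
    {"x": 1.5,"y": -1.5,"z": 0,"ax": 0,"ay": 0,"az": 0},
    {"x": 0.9,"y": -0.9,"z": 0,"ax": 0,"ay": 0,"az": 0},
    {"x": 0,"y": 0,"z": 0,"ax": 0,"ay": 0,"az": 0},
    {"x": 0,"y": 0,"z": 0,"ax": 0,"ay": 0,"az": 0},
    {"x": 0,"y": 0,"z": 0,"ax": 0,"ay": 0,"az": 0},
  ],
)

```text
time_s: 1.7
tool_pos: [0.4834, -0.2668, 0.1486]
tool_rot: [180.0, 0.0, 7.0]
force: [-0.0, 0.7, -0.4]
grip_width: 0.0872
grasp_force: 0.0
```

```bash
python3 - <<'E'
from h import *
go(.482,-.262,.012,7,5)
E
```

```text
pose [ 0.4834 -0.2668  0.1486] [1.7995e+02 3.0000e-02 6.9600e+00] t 1.7 w 0.0872 q7 -60
tilt fix 0.05 0.03
{'x': np.float64(-0.02), 'y': np.float64(-0.1), 'z': np.float64(2.73), 'az': np.float64(-0.01)}
{'x': np.float64(-0.02), 'y': np.float64(-0.1), 'z': np.float64(2.73), 'az': np.float64(-0.01)}
{'x': np.float64(-0.02), 'y': np.float64(-0.1), 'z': np.float64(2.73), 'az': np.float64(-0.01)}
{'x': np.float64(-0.02), 'y': np.float64(-0.1), 'z': np.float64(2.73), 'az': np.float64(-0.01)}
{'x': np.float64(-0.02), 'y': np.float64(-0.1), 'z': np.float64(2.73), 'az': np.float64(-0.01)}
```

Emit:
jog_arm(
  motion=[
    {"x": -0.1,"y": -0.5,"z": 2.5,"ax": 0,"ay": 0,"az": 0},
    {"x": 0,"y": 0,"z": 3,"ax": 0,"ay": 0,"az": 0},
    {"x": 0,"y": 0,"z": 3,"ax": 0,"ay": 0,"az": 0},
    {"x": 0,"y": 0,"z": 2,"ax": 0,"ay": 0,"az": 0},
    {"x": 0,"y": 0,"z": 0,"ax": 0,"ay": 0,"az": 0},
  ],
)

```text
time_s: 2.2
tool_pos: [0.4795, -0.2604, 0.0406]
tool_rot: [-179.8, 0.3, 7.0]
force: [-0.9, -1.0, -0.9]
grip_width: 0.0869
grasp_force: 0.0
```

```bash
python3 - <<'E'
from h import *
im=env.read_camera("scene");t=env.read_camera("top")
a=cv2.resize(im[190:290,310:450,::-1],None,fx=4,fy=4,interpolation=2)
b=cv2.resize(t[185:255,345:425,::-1],None,fx=4,fy=4,interpolation=2)
o=np.zeros((400,800,3),np.uint8)
o[:,:480]=a[:,:480];o[:280,480:]=b
cv2.imwrite("pics/c3.png",o)
go(.482,-.262,.012,7,5)
E
```

```text
pose [ 0.4824 -0.2612  0.0439] [1.7999e+02 1.0000e-02 7.0100e+00] t 2.3 w 0.087 q7 -62
tilt fix 0.01 0.01
{'x': np.float64(-0.01), 'y': np.float64(0.01), 'z': np.float64(0.64), 'az': np.float64(0.0)}
{'x': np.float64(-0.01), 'y': np.float64(0.01), 'z': np.float64(0.64), 'az': np.float64(0.0)}
{'x': np.float64(-0.01), 'y': np.float64(0.01), 'z': np.float64(0.64), 'az': np.float64(0.0)}
{'x': np.float64(-0.01), 'y': np.float64(0.01), 'z': np.float64(0.64), 'az': np.float64(0.0)}
{'x': np.float64(-0.01), 'y': np.float64(0.01), 'z': np.float64(0.64), 'az': np.float64(0.0)}
```

View pics/c3.png

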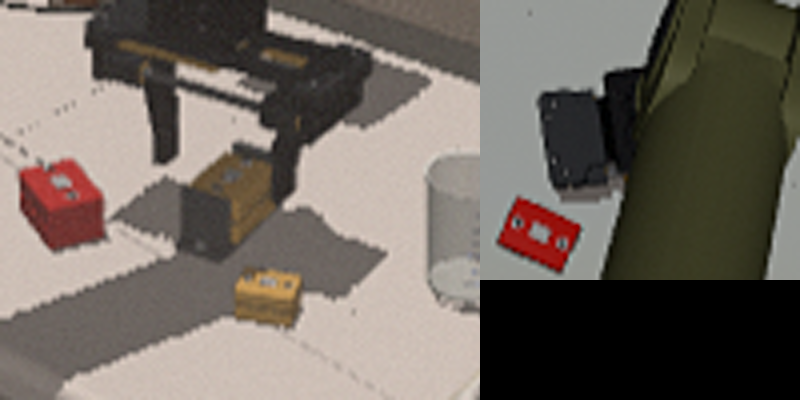

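The fingers straddle the flask, at crop (163,120) and (285,160), with the flask between them at (230,195). I'll go down, close and lift.

Emit:
jog_arm(
  motion=[
    {"x": 0,"y": 0,"z": 1.5,"ax": 0,"ay": 0,"az": 0},
    {"x": 0,"y": 0,"z": 1.2,"ax": 0,"ay": 0,"az": 0},
    {"x": 0,"y": 0,"z": 0.5,"ax": 0,"ay": 0,"az": 0},
    {"x": 0,"y": 0,"z": 0,"ax": 0,"ay": 0,"az": 0},
    {"x": 0,"y": 0,"z": 0,"ax": 0,"ay": 0,"az": 0},
  ],
)

```text
time_s: 2.8
tool_pos: [0.4828, -0.2601, 0.0115]
tool_rot: [-180.0, 0.0, 7.1]
force: [-0.8, 1.0, -0.8]
grip_width: 0.0869
grasp_force: 0.0
```

Emit:
jog_arm(
  motion=[
    {"x": 0,"y": 0,"z": 0,"ax": 0,"ay": 0,"az": 0},
    {"x": 0,"y": 0,"z": 0,"ax": 0,"ay": 0,"az": 0},
    {"x": 0,"y": 0,"z": 0,"ax": 0,"ay": 0,"az": 0},
    {"x": 0,"y": 0,"z": 0,"ax": 0,"ay": 0,"az": 0},
    {"x": 0,"y": 0,"z": 0,"ax": 0,"ay": 0,"az": 0},
  ],
  claw=-1,
  squeeze=25,
)

```text
time_s: 3.3
tool_pos: [0.4828, -0.2602, 0.0117]
tool_rot: [180.0, -0.0, 7.1]
force: [-0.0, 0.4, -0.2]
grip_width: 0.0546
grasp_force: 0.0
```

Emit:
jog_arm(
  motion=[
    {"x": 0,"y": 0,"z": 0,"ax": 0,"ay": 0,"az": 0},
    {"x": 0,"y": 0,"z": 0,"ax": 0,"ay": 0,"az": 0},
    {"x": 0,"y": 0,"z": 0,"ax": 0,"ay": 0,"az": 0},
    {"x": 0,"y": 0,"z": 0,"ax": 0,"ay": 0,"az": 0},
    {"x": 0,"y": 0,"z": 0,"ax": 0,"ay": 0,"az": 0},
  ],
)

```text
time_s: 3.8
tool_pos: [0.4827, -0.2605, 0.0116]
tool_rot: [180.0, -0.0, 7.1]
force: [0.3, -2.4, 1.3]
grip_width: 0.0437
grasp_force: 25.0
```

Emit:
jog_arm(
  motion=[
    {"x": 0,"y": 0,"z": -0.8,"ax": 0,"ay": 0,"az": 0},
    {"x": 0,"y": 0,"z": -1.7,"ax": 0,"ay": 0,"az": 0},
    {"x": 0,"y": 0,"z": -2.5,"ax": 0,"ay": 0,"az": 0},
    {"x": 0,"y": 0,"z": -2.5,"ax": 0,"ay": 0,"az": 0},
    {"x": 0,"y": 0,"z": -2,"ax": 0,"ay": 0,"az": 0},
  ],
)

```text
time_s: 4.3
tool_pos: [0.4829, -0.2594, 0.108]
tool_rot: [-180.0, -0.0, 7.1]
force: [0.8, -0.6, -1.5]
grip_width: 0.0436
grasp_force: 25.0
```

```bash
python3 - <<'E'
from h import *
go(.51,-.10,.10,86.7,15)
E
```

```text
pose [ 0.4829 -0.2594  0.108 ] [-1.7998e+02 -2.0000e-02  7.1400e+00] t 4.3 w 0.0436 q7 -61
tilt fix -0.02 -0.02
{'x': np.float64(0.31), 'y': np.float64(-1.03), 'z': np.float64(0.05), 'az': np.float64(-5.3)}
{'x': np.float64(0.41), 'y': np.float64(-1.0), 'z': np.float64(0.05), 'az': np.float64(-5.3)}
{'x': np.float64(0.5), 'y': np.float64(-0.96), 'z': np.float64(0.05), 'az': np.float64(-5.3)}
{'x': np.float64(0.58), 'y': np.float64(-0.91), 'z': np.float64(0.05), 'az': np.float64(-5.3)}
{'x': np.float64(0.66), 'y': np.float64(-0.85), 'z': np.float64(0.05), 'az': np.float64(-5.3)}
{'x': np.float64(0.74), 'y': np.float64(-0.78), 'z': np.float64(0.05), 'az': np.float64(-5.3)}
{'x': np.float64(0.81), 'y': np.float64(-0.71), 'z': np.float64(0.05), 'az': np.float64(-5.3)}
{'x': np.float64(0.87), 'y': np.float64(-0.63), 'z': np.float64(0.05), 'az': np.float64(-5.3)}
{'x': np.float64(0.93), 'y': np.float64(-0.55), 'z': np.float64(0.05), 'az': np.float64(-5.3)}
{'x': np.float64(0.97), 'y': np.float64(-0.46), 'z': np.float64(0.05), 'az': np.float64(-5.3)}
{'x': np.float64(1.01), 'y': np.float64(-0.37), 'z': np.float64(0.05), 'az': np.float64(-5.3)}
{'x': np.float64(1.04), 'y': np.float64(-0.28), 'z': np.float64(0.05), 'az': np.float64(-5.3)}
{'x': np.float64(1.06), 'y': np.float64(-0.18), 'z': np.float64(0.05), 'az': np.float64(-5.3)}
{'x': np.float64(1.07), 'y': np.float64(-0.08), 'z': np.float64(0.05), 'az': np.float64(-5.3)}
{'x': np.float64(1.08), 'y': np.float64(0.02), 'z': np.float64(0.05), 'az': np.float64(-5.3)}
```

Emit:
jog_arm(
  motion=[
    {"x": 0.3,"y": -1.0,"z": 0,"ax": 0,"ay": 0,"az": -5.3},
    {"x": 0.4,"y": -1.0,"z": 0,"ax": 0,"ay": 0,"az": -5.3},
    {"x": 0.5,"y": -0.95,"z": 0,"ax": 0,"ay": 0,"az": -5.3},
    {"x": 0.6,"y": -0.9,"z": 0,"ax": 0,"ay": 0,"az": -5.3},
    {"x": 0.65,"y": -0.85,"z": 0,"ax": 0,"ay": 0,"az": -5.3},
  ],
)

```text
time_s: 4.8
tool_pos: [0.4915, -0.2061, 0.1065]
tool_rot: [-179.9, 0.0, 33.9]
force: [0.3, 0.3, -1.7]
grip_width: 0.0437
grasp_force: 25.0
```

Emit:
jog_arm(
  motion=[
    {"x": 0.75,"y": -0.8,"z": 0.2,"ax": 0,"ay": 0,"az": -5.3},
    {"x": 0.8,"y": -0.7,"z": 0.2,"ax": 0,"ay": 0,"az": -5.3},
    {"x": 0.9,"y": -0.6,"z": 0.2,"ax": 0,"ay": 0,"az": -5.3},
    {"x": 0.9,"y": -0.55,"z": 0.2,"ax": 0,"ay": 0,"az": -5.3},
    {"x": 1.0,"y": -0.45,"z": 0.2,"ax": 0,"ay": 0,"az": -5.3},
  ],
)

```text
time_s: 5.3
tool_pos: [0.5011, -0.1532, 0.0965]
tool_rot: [-179.9, -0.0, 60.4]
force: [-0.6, -0.1, -1.9]
grip_width: 0.0441
grasp_force: 25.0
```

Emit:
jog_arm(
  motion=[
    {"x": 1.0,"y": -0.4,"z": 0.4,"ax": 0,"ay": 0,"az": -5.3},
    {"x": 1.0,"y": -0.3,"z": 0.6,"ax": 0,"ay": 0,"az": -5.3},
    {"x": 1.1,"y": -0.2,"z": 0.8,"ax": 0,"ay": 0,"az": -5.3},
    {"x": 1.1,"y": -0.1,"z": 0.8,"ax": 0,"ay": 0,"az": -5.3},
    {"x": 1.1,"y": 0,"z": 0.8,"ax": 0,"ay": 0,"az": -5.3},
  ],
)

```text
time_s: 5.8
tool_pos: [0.5091, -0.0994, 0.0623]
tool_rot: [-179.9, -0.0, 86.9]
force: [0.3, -0.1, -2.1]
grip_width: 0.0436
grasp_force: 25.0
```

Emit:
jog_arm(
  motion=[
    {"x": 0,"y": 0,"z": 1.5,"ax": 0,"ay": 0,"az": 0},
    {"x": 0,"y": 0,"z": 1.5,"ax": 0,"ay": 0,"az": 0},
    {"x": 0,"y": 0,"z": 0.5,"ax": 0,"ay": 0,"az": 0},
    {"x": 0,"y": 0,"z": 0,"ax": 0,"ay": 0,"az": 0},
    {"x": 0,"y": 0,"z": 0,"ax": 0,"ay": 0,"az": 0},
  ],
)

```text
time_s: 6.3
tool_pos: [0.5096, -0.1011, 0.0276]
tool_rot: [-180.0, 0.0, 86.5]
force: [-0.1, 0.1, -2.1]
grip_width: 0.0438
grasp_force: 25.0
```

```bash
python3 - <<'E'
from h import *
go(.51,-.10,.0058,86.7,5)
E
```

```text
pose [ 0.5096 -0.1011  0.0276] [-180.      0.     86.53] t 6.3 w 0.0438 q7 -4
tilt fix -0.0 0.0
{'x': np.float64(0.02), 'y': np.float64(0.01), 'z': np.float64(0.44), 'az': np.float64(-0.03)}
{'x': np.float64(0.02), 'y': np.float64(0.01), 'z': np.float64(0.44), 'az': np.float64(-0.03)}
{'x': np.float64(0.02), 'y': np.float64(0.01), 'z': np.float64(0.44), 'az': np.float64(-0.03)}
{'x': np.float64(0.02), 'y': np.float64(0.01), 'z': np.float64(0.44), 'az': np.float64(-0.03)}
{'x': np.float64(0.02), 'y': np.float64(0.01), 'z': np.float64(0.44), 'az': np.float64(-0.03)}
```

Emit:
jog_arm(
  motion=[
    {"x": 0,"y": 0,"z": 0.9,"ax": 0,"ay": 0,"az": 0},
    {"x": 0,"y": 0,"z": 0.7,"ax": 0,"ay": 0,"az": 0},
    {"x": 0,"y": 0,"z": 0.3,"ax": 0,"ay": 0,"az": 0},
    {"x": 0,"y": 0,"z": 0.15,"ax": 0,"ay": 0,"az": 0},
    {"x": 0,"y": 0,"z": 0.1,"ax": 0,"ay": 0,"az": 0},
  ],
)

```text
time_s: 6.8
tool_pos: [0.5095, -0.1006, 0.0059]
tool_rot: [-180.0, 0.0, 86.6]
force: [-0.2, -0.9, -2.2]
grip_width: 0.0437
grasp_force: 25.0
```

Emit:
jog_arm(
  motion=[
    {"x": 0,"y": 0,"z": 0.05,"ax": 0,"ay": 0,"az": 0},
    {"x": 0,"y": 0,"z": 0,"ax": 0,"ay": 0,"az": 0},
    {"x": 0,"y": 0,"z": 0,"ax": 0,"ay": 0,"az": 0},
    {"x": 0,"y": 0,"z": 0,"ax": 0,"ay": 0,"az": 0},
    {"x": 0,"y": 0,"z": 0,"ax": 0,"ay": 0,"az": 0},
  ],
)

```text
time_s: 7.3
tool_pos: [0.5096, -0.1007, 0.0056]
tool_rot: [180.0, 0.0, 86.6]
force: [0.6, -0.2, -1.8]
grip_width: 0.044
grasp_force: 25.0
```

Emit:
jog_arm(
  motion=[
    {"x": 0,"y": 0,"z": 0.06,"ax": 0,"ay": 0,"az": 0},
    {"x": 0,"y": 0,"z": 0.06,"ax": 0,"ay": 0,"az": 0},
    {"x": 0,"y": 0,"z": 0.06,"ax": 0,"ay": 0,"az": 0},
    {"x": 0,"y": 0,"z": 0,"ax": 0,"ay": 0,"az": 0},
    {"x": 0,"y": 0,"z": 0,"ax": 0,"ay": 0,"az": 0},
  ],
)

```text
time_s: 7.8
tool_pos: [0.5096, -0.1007, 0.0056]
tool_rot: [-180.0, 0.1, 86.6]
force: [-6.5, 0.4, 14.8]
grip_width: 0.0439
grasp_force: 25.0
```

Emit:
jog_arm(
  motion=[
    {"x": 0,"y": 0,"z": -0.1,"ax": 0,"ay": 0,"az": 0},
    {"x": 0,"y": 0,"z": 0,"ax": 0,"ay": 0,"az": 0},
    {"x": 0,"y": 0,"z": 0,"ax": 0,"ay": 0,"az": 0},
    {"x": 0,"y": 0,"z": 0,"ax": 0,"ay": 0,"az": 0},
    {"x": 0,"y": 0,"z": 0,"ax": 0,"ay": 0,"az": 0},
  ],
)

```text
time_s: 8.3
tool_pos: [0.5097, -0.1007, 0.0056]
tool_rot: [-180.0, 0.0, 86.6]
force: [-3.4, 0.5, 8.2]
grip_width: 0.0438
grasp_force: 25.0
```

Emit:
jog_arm(
  motion=[
    {"x": 0,"y": 0,"z": 0,"ax": 0,"ay": 0,"az": 0},
    {"x": 0,"y": 0,"z": 0,"ax": 0,"ay": 0,"az": 0},
    {"x": 0,"y": 0,"z": 0,"ax": 0,"ay": 0,"az": 0},
    {"x": 0,"y": 0,"z": 0,"ax": 0,"ay": 0,"az": 0},
    {"x": 0,"y": 0,"z": 0,"ax": 0,"ay": 0,"az": 0},
  ],
  claw=1,
)

```text
time_s: 8.8
tool_pos: [0.5095, -0.1006, 0.0046]
tool_rot: [-180.0, -0.0, 86.6]
force: [-0.2, 0.3, 0.2]
grip_width: 0.0758
grasp_force: 0.0
```

Emit:
jog_arm(
  motion=[
    {"x": 0,"y": 0,"z": -0.5,"ax": 0,"ay": 0,"az": 0},
    {"x": 0,"y": 0,"z": -1.5,"ax": 0,"ay": 0,"az": 0},
    {"x": 0,"y": 0,"z": -2,"ax": 0,"ay": 0,"az": 0},
    {"x": 0,"y": 0,"z": -2.5,"ax": 0,"ay": 0,"az": -4},
    {"x": 0,"y": 0,"z": -2,"ax": 0,"ay": 0,"az": -8},
  ],
)

```text
time_s: 9.3
tool_pos: [0.5103, -0.1005, 0.0924]
tool_rot: [179.9, 0.1, 98.9]
force: [0.9, -0.7, -0.6]
grip_width: 0.0871
grasp_force: 0.0
```

Emit:
jog_arm(
  motion=[
    {"x": 0,"y": 0,"z": 0,"ax": 0,"ay": 0,"az": -8},
    {"x": 0,"y": 0,"z": 0,"ax": 0,"ay": 0,"az": -8},
    {"x": 0,"y": 0,"z": 0,"ax": 0,"ay": 0,"az": -8},
    {"x": 0,"y": 0,"z": 0,"ax": 0,"ay": 0,"az": -8},
    {"x": 0,"y": 0,"z": 0,"ax": 0,"ay": 0,"az": -8},
  ],
)

```text
time_s: 9.8
tool_pos: [0.51, -0.1007, 0.0911]
tool_rot: [180.0, 0.1, 138.9]
force: [0.5, -0.5, -0.5]
grip_width: 0.0872
grasp_force: 0.0
```

Emit:
jog_arm(
  motion=[
    {"x": 0,"y": 0,"z": 0,"ax": 0,"ay": 0,"az": -8},
    {"x": 0,"y": 0,"z": 0,"ax": 0,"ay": 0,"az": -8},
    {"x": 0,"y": 0,"z": 0,"ax": 0,"ay": 0,"az": -8},
    {"x": 0,"y": 0,"z": 0,"ax": 0,"ay": 0,"az": -8},
    {"x": 0,"y": 0,"z": 0,"ax": 0,"ay": 0,"az": -6},
  ],
)

```text
time_s: 10.3
tool_pos: [0.5099, -0.1007, 0.0911]
tool_rot: [-180.0, 0.1, 176.9]
force: [-0.1, 0.9, 0.9]
grip_width: 0.0871
grasp_force: 0.0
```

```bash
python3 - <<'E'
from h import *
im=env.read_camera("scene");t=env.read_camera("top")
a=cv2.resize(im[170:280,270:400,::-1],None,fx=3,fy=3,interpolation=2)
b=cv2.resize(t[190:250,200:400,::-1],None,fx=4,fy=4,interpolation=2)
o=np.zeros((570,800,3),np.uint8)
o[:330,:390]=a;o[330:570]=b
cv2.imwrite("pics/c4.png",o)
print(pix("scene",[.5095,-.1007,.036]),pix("top",[.5095,-.1007,.036]))
go(.5095,-.1007,.009,176.6,5)
E
```

```text
[330.58489148 214.70370825] [338.3999831 213.1310768]
pose [ 0.5099 -0.1007  0.0909] [-1.7996e+02  7.0000e-02  1.7662e+02] t 10.4 w 0.0869 q7 87
tilt fix -0.04 0.07
{'x': np.float64(0.01), 'y': np.float64(-0.0), 'z': np.float64(1.64), 'az': np.float64(0.0)}
{'x': np.float64(0.01), 'y': np.float64(-0.0), 'z': np.float64(1.64), 'az': np.float64(0.0)}
{'x': np.float64(0.01), 'y': np.float64(-0.0), 'z': np.float64(1.64), 'az': np.float64(0.0)}
{'x': np.float64(0.01), 'y': np.float64(-0.0), 'z': np.float64(1.64), 'az': np.float64(0.0)}
{'x': np.float64(0.01), 'y': np.float64(-0.0), 'z': np.float64(1.64), 'az': np.float64(0.0)}
```

View pics/c4.png

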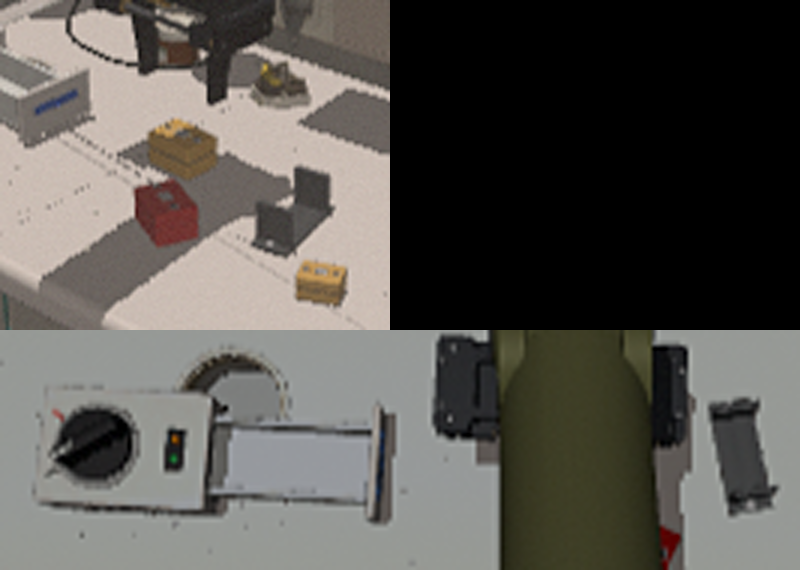

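The flask stands on the worktop with its length along y, at crop (182,148). The stand is empty, and the drawer walls are clear to see. I'll take the flask by its ends.

Emit:
jog_arm(
  motion=[
    {"x": 0,"y": 0,"z": 2,"ax": 0,"ay": 0,"az": 0},
    {"x": 0,"y": 0,"z": 2.7,"ax": 0,"ay": 0,"az": 0},
    {"x": 0,"y": 0,"z": 2,"ax": 0,"ay": 0,"az": 0},
    {"x": 0,"y": 0,"z": 1.2,"ax": 0,"ay": 0,"az": 0},
    {"x": 0,"y": 0,"z": 0.3,"ax": 0,"ay": 0,"az": 0},
  ],
)

```text
time_s: 10.9
tool_pos: [0.5088, -0.1004, 0.007]
tool_rot: [180.0, -0.1, 176.5]
force: [-0.3, -0.3, -0.5]
grip_width: 0.0869
grasp_force: 0.0
```

Emit:
jog_arm(
  motion=[
    {"x": 0,"y": 0,"z": 0,"ax": 0,"ay": 0,"az": 0},
    {"x": 0,"y": 0,"z": 0,"ax": 0,"ay": 0,"az": 0},
    {"x": 0,"y": 0,"z": 0,"ax": 0,"ay": 0,"az": 0},
    {"x": 0,"y": 0,"z": 0,"ax": 0,"ay": 0,"az": 0},
    {"x": 0,"y": 0,"z": 0,"ax": 0,"ay": 0,"az": 0},
  ],
  claw=-1,
  squeeze=25,
)

```text
time_s: 11.4
tool_pos: [0.5101, -0.1004, 0.0084]
tool_rot: [-180.0, 0.1, 176.6]
force: [-0.5, 0.9, 3.5]
grip_width: 0.0599
grasp_force: 25.0
```

Emit:
jog_arm(
  motion=[
    {"x": 0,"y": 0,"z": 0,"ax": 0,"ay": 0,"az": 0},
    {"x": 0,"y": 0,"z": 0,"ax": 0,"ay": 0,"az": 0},
    {"x": 0,"y": 0,"z": 0,"ax": 0,"ay": 0,"az": 0},
    {"x": 0,"y": 0,"z": 0,"ax": 0,"ay": 0,"az": 0},
    {"x": 0,"y": 0,"z": 0,"ax": 0,"ay": 0,"az": 0},
  ],
)

```text
time_s: 11.9
tool_pos: [0.5101, -0.1004, 0.0084]
tool_rot: [-180.0, 0.1, 176.6]
force: [-0.0, 0.7, 5.2]
grip_width: 0.0597
grasp_force: 25.0
```

Emit:
jog_arm(
  motion=[
    {"x": 0,"y": 0,"z": -1,"ax": 0,"ay": 0,"az": 0},
    {"x": 0,"y": 0,"z": -2,"ax": 0,"ay": 0,"az": 0},
    {"x": 0,"y": 0,"z": -3,"ax": 0,"ay": 0,"az": 0},
    {"x": 0,"y": 0,"z": -3,"ax": 0,"ay": 0,"az": 0},
    {"x": 0,"y": 0,"z": -3,"ax": 0,"ay": 0,"az": 0},
  ],
)

```text
time_s: 12.4
tool_pos: [0.5087, -0.1007, 0.1287]
tool_rot: [-180.0, -0.1, 176.6]
force: [0.6, -1.2, -2.7]
grip_width: 0.0597
grasp_force: 25.0
```

```bash
python3 - <<'E'
from h import *
w=lambda u,v,z:onz("top",200+u/4,190+(v-330)/4,z).round(4)
print("walls +x",w(228,424,.046),w(368,432,.046)," -x",w(218,494,.046),w(365,501,.046))
print("panel top out",w(381,406,.06),w(377,520,.06))
print("unit front top",w(215,398,.062),w(206,512,.062),"back",w(47,389,.062),w(37,501,.062))
print("disc",w(93,445,.072),"knob top",w(95,442,.102))
print("bar ends",w(125,424,.102),w(60,458,.102))
go(.477,.122,.12,176.7,10)
E
```

```text
walls +x [0.5082 0.1798] [0.5006 0.0589]  -x [0.4478 0.1864] [0.4412 0.0606]
panel top out [0.5207 0.0466] [0.4236 0.0488]
unit front top [0.5281 0.1885] [0.4308 0.1928] back [0.5369 0.3333] [0.4407 0.3363]
disc [0.4867 0.2882] knob top [0.4846 0.2779]
bar ends [0.4995 0.2538] [0.4715 0.3061]
pose [ 0.5087 -0.1007  0.1287] [-1.7999e+02 -7.0000e-02  1.7662e+02] t 12.4 w 0.0597 q7 88
tilt fix -0.01 -0.07
{'x': np.float64(0.45), 'y': np.float64(2.2), 'z': np.float64(0.09), 'az': np.float64(-0.01)}
{'x': np.float64(0.45), 'y': np.float64(2.2), 'z': np.float64(0.09), 'az': np.float64(-0.01)}
{'x': np.float64(0.45), 'y': np.float64(2.2), 'z': np.float64(0.09), 'az': np.float64(-0.01)}
{'x': np.float64(0.45), 'y': np.float64(2.2), 'z': np.float64(0.09), 'az': np.float64(-0.01)}
{'x': np.float64(0.45), 'y': np.float64(2.2), 'z': np.float64(0.09), 'az': np.float64(-0.01)}
{'x': np.float64(0.45), 'y': np.float64(2.2), 'z': np.float64(0.09), 'az': np.float64(-0.01)}
{'x': np.float64(0.45), 'y': np.float64(2.2), 'z': np.float64(0.09), 'az': np.float64(-0.01)}
{'x': np.float64(0.45), 'y': np.float64(2.2), 'z': np.float64(0.09), 'az': np.float64(-0.01)}
{'x': np.float64(0.45), 'y': np.float64(2.2), 'z': np.float64(0.09), 'az': np.float64(-0.01)}
{'x': np.float64(0.45), 'y': np.float64(2.2), 'z': np.float64(0.09), 'az': np.float64(-0.01)}
```

Emit:
jog_arm(
  motion=[
    {"x": 0.3,"y": 1.1,"z": 0,"ax": 0,"ay": 0,"az": 0},
    {"x": 0.5,"y": 2.2,"z": 0,"ax": 0,"ay": 0,"az": 0},
    {"x": 0.5,"y": 2.5,"z": 0,"ax": 0,"ay": 0,"az": 0},
    {"x": 0.5,"y": 2.5,"z": 0,"ax": 0,"ay": 0,"az": 0},
    {"x": 0.5,"y": 2.5,"z": 0,"ax": 0,"ay": 0,"az": 0},
  ],
)

```text
time_s: 12.9
tool_pos: [0.4914, 0.0098, 0.1265]
tool_rot: [-180.0, -0.1, 176.6]
force: [-0.2, 0.1, -1.9]
grip_width: 0.0597
grasp_force: 25.0
```

Emit:
jog_arm(
  motion=[
    {"x": 0.5,"y": 2.5,"z": 0,"ax": 0,"ay": 0,"az": 0},
    {"x": 0.5,"y": 2.5,"z": 0,"ax": 0,"ay": 0,"az": 0},
    {"x": 0.5,"y": 2.5,"z": 0,"ax": 0,"ay": 0,"az": 0},
    {"x": 0.4,"y": 2.2,"z": 0,"ax": 0,"ay": 0,"az": 0},
    {"x": 0.3,"y": 1.5,"z": 0,"ax": 0,"ay": 0,"az": 0},
  ],
)

```text
time_s: 13.4
tool_pos: [0.4758, 0.1237, 0.1266]
tool_rot: [-180.0, -0.1, 176.7]
force: [0.8, -0.1, -2.0]
grip_width: 0.0601
grasp_force: 25.0
```

Emit:
jog_arm(
  motion=[
    {"x": 0,"y": 0,"z": 1,"ax": 0,"ay": 0,"az": 0},
    {"x": 0,"y": 0,"z": 1.5,"ax": 0,"ay": 0,"az": 0},
    {"x": 0,"y": 0,"z": 1,"ax": 0,"ay": 0,"az": 0},
    {"x": 0,"y": 0,"z": 0.5,"ax": 0,"ay": 0,"az": 0},
    {"x": 0,"y": 0,"z": 0,"ax": 0,"ay": 0,"az": 0},
  ],
)

```text
time_s: 13.9
tool_pos: [0.4768, 0.1207, 0.0863]
tool_rot: [-180.0, -0.2, 176.5]
force: [-0.2, 0.4, -2.3]
grip_width: 0.06
grasp_force: 25.0
```

```bash
python3 - <<'E'
from h import *
im=env.read_camera("scene");t=env.read_camera("top")
a=cv2.resize(im[140:240,200:330,::-1],None,fx=4,fy=4,interpolation=2)
b=cv2.resize(t[190:250,200:320,::-1],None,fx=2.3,fy=2.3,interpolation=2)
o=np.zeros((400,800,3),np.uint8)
o[:,:520]=a;o[:b.shape[0],520:520+b.shape[1]]=b
cv2.imwrite("pics/c5.png",o)
go(.4755,.122,.0184,176.7,5)
E
```

```text
pose [0.4778 0.1213 0.0877] [ 1.7999e+02 -1.0000e-02  1.7656e+02] t 14.0 w 0.0601 q7 61
tilt fix 0.01 -0.01
{'x': np.float64(0.05), 'y': np.float64(0.01), 'z': np.float64(1.39), 'az': np.float64(-0.03)}
{'x': np.float64(0.05), 'y': np.float64(0.01), 'z': np.float64(1.39), 'az': np.float64(-0.03)}
{'x': np.float64(0.05), 'y': np.float64(0.01), 'z': np.float64(1.39), 'az': np.float64(-0.03)}
{'x': np.float64(0.05), 'y': np.float64(0.01), 'z': np.float64(1.39), 'az': np.float64(-0.03)}
{'x': np.float64(0.05), 'y': np.float64(0.01), 'z': np.float64(1.39), 'az': np.float64(-0.03)}
```

View pics/c5.png

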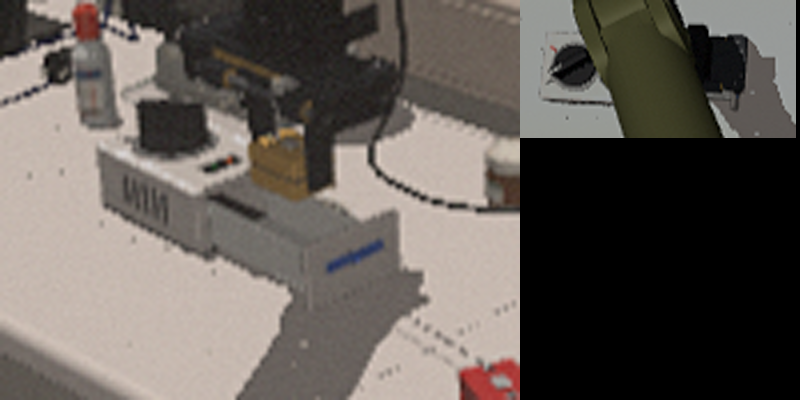

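The flask hangs over the trough at crop (290,165), lengthwise. I'll lower it in two stages and watch the force.

Emit:
jog_arm(
  motion=[
    {"x": 0.2,"y": 0,"z": 1,"ax": 0,"ay": 0,"az": 0},
    {"x": 0,"y": 0,"z": 1,"ax": 0,"ay": 0,"az": 0},
    {"x": 0,"y": 0,"z": 1,"ax": 0,"ay": 0,"az": 0},
    {"x": 0,"y": 0,"z": 0.8,"ax": 0,"ay": 0,"az": 0},
    {"x": 0,"y": 0,"z": 0,"ax": 0,"ay": 0,"az": 0},
  ],
)

```text
time_s: 14.5
tool_pos: [0.4744, 0.1216, 0.0482]
tool_rot: [-180.0, -0.2, 176.6]
force: [-0.8, 0.5, -3.1]
grip_width: 0.0595
grasp_force: 25.0
```

Emit:
jog_arm(
  motion=[
    {"x": 0,"y": 0,"z": 0.9,"ax": 0,"ay": 0,"az": 0},
    {"x": 0,"y": 0,"z": 0.9,"ax": 0,"ay": 0,"az": 0},
    {"x": 0,"y": 0,"z": 0.6,"ax": 0,"ay": 0,"az": 0},
    {"x": 0,"y": 0,"z": 0.2,"ax": 0,"ay": 0,"az": 0},
    {"x": 0,"y": 0,"z": 0,"ax": 0,"ay": 0,"az": 0},
  ],
)

```text
time_s: 15.0
tool_pos: [0.4753, 0.1218, 0.0233]
tool_rot: [-180.0, -0.0, 176.6]
force: [-0.1, 1.1, -2.4]
grip_width: 0.0597
grasp_force: 25.0
```

Emit:
jog_arm(
  motion=[
    {"x": 0,"y": 0,"z": 0.2,"ax": 0,"ay": 0,"az": 0},
    {"x": 0,"y": 0,"z": 0.1,"ax": 0,"ay": 0,"az": 0},
    {"x": 0,"y": 0,"z": 0.1,"ax": 0,"ay": 0,"az": 0},
    {"x": 0,"y": 0,"z": 0.05,"ax": 0,"ay": 0,"az": 0},
    {"x": 0,"y": 0,"z": 0,"ax": 0,"ay": 0,"az": 0},
  ],
)

```text
time_s: 15.5
tool_pos: [0.4756, 0.1218, 0.0192]
tool_rot: [-180.0, 0.0, 176.6]
force: [-0.0, -0.5, -2.0]
grip_width: 0.0598
grasp_force: 25.0
```

Emit:
jog_arm(
  motion=[
    {"x": 0,"y": 0,"z": 0.05,"ax": 0,"ay": 0,"az": 0},
    {"x": 0,"y": 0,"z": 0,"ax": 0,"ay": 0,"az": 0},
    {"x": 0,"y": 0,"z": 0,"ax": 0,"ay": 0,"az": 0},
    {"x": 0,"y": 0,"z": 0,"ax": 0,"ay": 0,"az": 0},
    {"x": 0,"y": 0,"z": 0,"ax": 0,"ay": 0,"az": 0},
  ],
)

```text
time_s: 16.0
tool_pos: [0.4756, 0.1218, 0.0187]
tool_rot: [-180.0, -0.0, 176.6]
force: [0.5, 0.1, -2.8]
grip_width: 0.0596
grasp_force: 25.0
```

Emit:
jog_arm(
  motion=[
    {"x": 0,"y": 0,"z": 0.05,"ax": 0,"ay": 0,"az": 0},
    {"x": 0,"y": 0,"z": 0.05,"ax": 0,"ay": 0,"az": 0},
    {"x": 0,"y": 0,"z": 0.03,"ax": 0,"ay": 0,"az": 0},
    {"x": 0,"y": 0,"z": 0,"ax": 0,"ay": 0,"az": 0},
    {"x": 0,"y": 0,"z": 0,"ax": 0,"ay": 0,"az": 0},
  ],
)

```text
time_s: 16.5
tool_pos: [0.4757, 0.1218, 0.0184]
tool_rot: [-179.9, -0.0, 176.6]
force: [-4.3, -0.8, 9.1]
grip_width: 0.0597
grasp_force: 25.0
```

Emit:
jog_arm(
  motion=[
    {"x": 0,"y": 0,"z": 0,"ax": 0,"ay": 0,"az": 0},
    {"x": 0,"y": 0,"z": 0,"ax": 0,"ay": 0,"az": 0},
    {"x": 0,"y": 0,"z": 0,"ax": 0,"ay": 0,"az": 0},
    {"x": 0,"y": 0,"z": 0,"ax": 0,"ay": 0,"az": 0},
    {"x": 0,"y": 0,"z": 0,"ax": 0,"ay": 0,"az": 0},
  ],
  claw=0.85,
)

```text
time_s: 17.0
tool_pos: [0.4756, 0.1218, 0.0173]
tool_rot: [-180.0, -0.0, 176.6]
force: [1.5, 0.5, -0.3]
grip_width: 0.0798
grasp_force: 0.0
```

Emit:
jog_arm(
  motion=[
    {"x": 0,"y": 0,"z": -0.5,"ax": 0,"ay": 0,"az": 0},
    {"x": 0,"y": 0,"z": -1.5,"ax": 0,"ay": 0,"az": 0},
    {"x": 0,"y": 0,"z": -2.5,"ax": 0,"ay": 0,"az": 0},
    {"x": 0,"y": 0,"z": -3,"ax": 0,"ay": 0,"az": 0},
    {"x": 0,"y": 0,"z": -2.5,"ax": 0,"ay": 0,"az": 0},
  ],
)

```text
time_s: 17.5
tool_pos: [0.476, 0.1224, 0.1199]
tool_rot: [180.0, 0.1, 176.7]
force: [-0.4, -0.7, -0.1]
grip_width: 0.0808
grasp_force: 0.0
```

Emit:
jog_arm(
  motion=[
    {"x": 0,"y": -1.5,"z": 0,"ax": 0,"ay": 0,"az": 0},
    {"x": 0,"y": -2.5,"z": 0,"ax": 0,"ay": 0,"az": 0},
    {"x": 0,"y": -3,"z": 0,"ax": 0,"ay": 0,"az": 0},
    {"x": 0,"y": -3,"z": 0,"ax": 0,"ay": 0,"az": 0},
    {"x": 0,"y": -3,"z": 0,"ax": 0,"ay": 0,"az": 0},
  ],
  claw=-1,
)

```text
time_s: 18.0
tool_pos: [0.4682, -0.0088, 0.1188]
tool_rot: [-180.0, 0.1, 176.7]
force: [0.4, -0.2, 0.2]
grip_width: 0.0483
grasp_force: 0.0
```

Emit:
jog_arm(
  motion=[
    {"x": 0,"y": -2,"z": 0,"ax": 0,"ay": 0,"az": 0},
    {"x": 0,"y": 0,"z": 0,"ax": 0,"ay": 0,"az": 8},
    {"x": 0,"y": 0,"z": 0,"ax": 0,"ay": 0,"az": 8},
    {"x": 0,"y": 0,"z": 0,"ax": 0,"ay": 0,"az": 8},
    {"x": 0,"y": 0,"z": 0,"ax": 0,"ay": 0,"az": 8},
  ],
)

```text
time_s: 18.5
tool_pos: [0.4671, -0.0278, 0.1187]
tool_rot: [180.0, 0.1, 144.3]
force: [-0.5, -0.3, 0.7]
grip_width: 0.0087
grasp_force: 0.0
```

Emit:
jog_arm(
  motion=[
    {"x": 0,"y": 0,"z": 0,"ax": 0,"ay": 0,"az": 8.4},
    {"x": 0,"y": 0,"z": 0,"ax": 0,"ay": 0,"az": 8.4},
    {"x": 0,"y": 0,"z": 0,"ax": 0,"ay": 0,"az": 8.4},
    {"x": 0,"y": 0,"z": 0,"ax": 0,"ay": 0,"az": 8.4},
    {"x": 0,"y": 0,"z": 0,"ax": 0,"ay": 0,"az": 8.4},
  ],
)

```text
time_s: 19.0
tool_pos: [0.4672, -0.0276, 0.1187]
tool_rot: [179.9, 0.0, 102.3]
force: [-1.0, -1.2, 0.4]
grip_width: 0.0004
grasp_force: 0.0
```

```bash
python3 - <<'E'
from h import *
im=env.read_camera("scene");t=env.read_camera("top")
a=cv2.resize(im[140:240,200:330,::-1],None,fx=4,fy=4,interpolation=2)
b=cv2.resize(t[190:250,200:320,::-1],None,fx=6,fy=6,interpolation=2)
o=np.zeros((590,720,3),np.uint8)
o[:230,:299]=cv2.resize(a,(299,230));o[230:]=b
cv2.imwrite("pics/c6.png",o)
go(.4705,-.01,.025,86.7,5)
E
```

```text
pose [ 0.4672 -0.0277  0.1186] [1.7993e+02 5.0000e-02 1.0262e+02] t 19.1 w 0.0006 q7 11
tilt fix 0.07 0.05
{'x': np.float64(0.33), 'y': np.float64(0.14), 'z': np.float64(1.87), 'az': np.float64(3.18)}
{'x': np.float64(0.34), 'y': np.float64(0.12), 'z': np.float64(1.87), 'az': np.float64(3.18)}
{'x': np.float64(0.34), 'y': np.float64(0.1), 'z': np.float64(1.87), 'az': np.float64(3.18)}
{'x': np.float64(0.35), 'y': np.float64(0.09), 'z': np.float64(1.87), 'az': np.float64(3.18)}
{'x': np.float64(0.35), 'y': np.float64(0.07), 'z': np.float64(1.87), 'az': np.float64(3.18)}
```

View pics/c6.png

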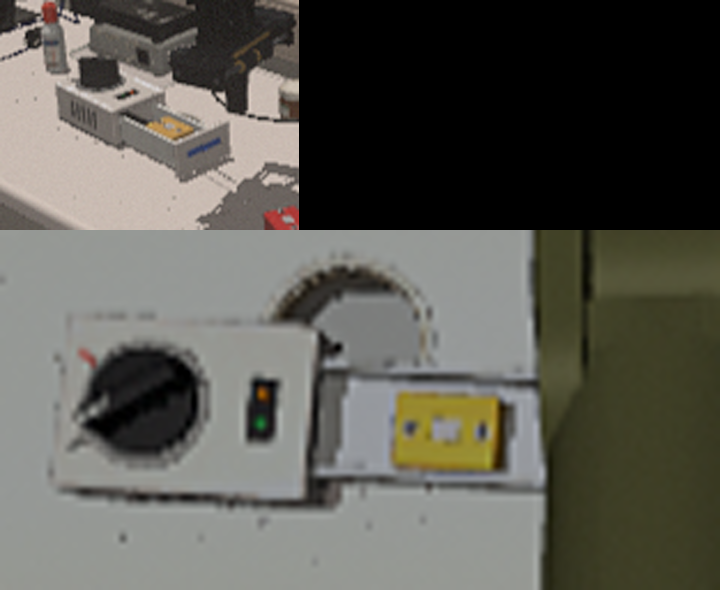

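The flask lies flat and lengthwise in the trough, at crop (447,432). Next I'll turn the closed gripper, lower it in front of the panel and push along tool x.

Emit:
jog_arm(
  motion=[
    {"x": 0,"y": 0,"z": 1.5,"ax": 0,"ay": 0,"az": 8},
    {"x": 0,"y": 0,"z": 2.4,"ax": 0,"ay": 0,"az": 7.9},
    {"x": 0,"y": 0,"z": 2.4,"ax": 0,"ay": 0,"az": 0},
    {"x": 0,"y": 0,"z": 2,"ax": 0,"ay": 0,"az": 0},
    {"x": 0,"y": 0,"z": 1,"ax": 0,"ay": 0,"az": 0},
  ],
)

```text
time_s: 19.6
tool_pos: [0.4659, -0.0278, 0.0235]
tool_rot: [-179.9, -0.0, 86.9]
force: [-0.2, 0.4, 0.2]
grip_width: 0.0001
grasp_force: 0.0
```

Emit:
jog_arm(
  motion=[
    {"x": 1,"y": 0,"z": 0,"ax": 0,"ay": 0,"az": 0},
    {"x": 1.5,"y": 0,"z": 0,"ax": 0,"ay": 0,"az": 0},
    {"x": 1.5,"y": 0,"z": 0,"ax": 0,"ay": 0,"az": 0},
    {"x": 1,"y": 0,"z": 0,"ax": 0,"ay": 0,"az": 0},
    {"x": 0.5,"y": 0,"z": 0,"ax": 0,"ay": 0,"az": 0},
  ],
)

```text
time_s: 20.1
tool_pos: [0.4707, 0.0284, 0.0255]
tool_rot: [179.9, -0.0, 86.9]
force: [-0.4, -0.3, -0.6]
grip_width: 0.0004
grasp_force: 0.0
```

```bash
python3 - <<'E'
from h import *
go(.478,.165,.025,86.7,1)
E
```

```text
pose [0.4707 0.0284 0.0255] [179.9   -0.    86.85] t 20.1 w 0.0004 q7 -19
tilt fix 0.1 -0.0
{'x': np.float64(13.67), 'y': np.float64(-0.02), 'z': np.float64(0.05), 'az': np.float64(0.15)}
```

Emit:
jog_arm(
  motion=[
    {"x": 0.4,"y": 0,"z": 0,"ax": 0,"ay": 0,"az": 0},
    {"x": 0.4,"y": 0,"z": 0,"ax": 0,"ay": 0,"az": 0},
    {"x": 0.5,"y": 0,"z": 0,"ax": 0,"ay": 0,"az": 0},
    {"x": 0.6,"y": 0,"z": 0,"ax": 0,"ay": 0,"az": 0},
    {"x": 0.7,"y": 0,"z": 0,"ax": 0,"ay": 0,"az": 0},
  ],
)

```text
time_s: 20.6
tool_pos: [0.4714, 0.0523, 0.0244]
tool_rot: [-180.0, 0.1, 86.6]
force: [0.5, -2.0, 1.0]
grip_width: 0.0006
grasp_force: 1.2
```

Emit:
jog_arm(
  motion=[
    {"x": 0.8,"y": 0,"z": 0,"ax": 0,"ay": 0,"az": 0},
    {"x": 0.8,"y": 0,"z": 0,"ax": 0,"ay": 0,"az": 0},
    {"x": 0.8,"y": 0,"z": 0,"ax": 0,"ay": 0,"az": 0},
    {"x": 0.8,"y": 0,"z": 0,"ax": 0,"ay": 0,"az": 0},
    {"x": 0.8,"y": 0,"z": 0,"ax": 0,"ay": 0,"az": 0},
  ],
)

```text
time_s: 21.1
tool_pos: [0.4739, 0.0936, 0.0244]
tool_rot: [180.0, 0.0, 86.7]
force: [-0.1, -2.9, 1.2]
grip_width: 0.0005
grasp_force: 1.2
```

Emit:
jog_arm(
  motion=[
    {"x": 0.8,"y": 0,"z": 0,"ax": 0,"ay": 0,"az": 0},
    {"x": 0.8,"y": 0,"z": 0,"ax": 0,"ay": 0,"az": 0},
    {"x": 0.8,"y": 0,"z": 0,"ax": 0,"ay": 0,"az": 0},
    {"x": 0.8,"y": 0,"z": 0,"ax": 0,"ay": 0,"az": 0},
    {"x": 0.8,"y": 0,"z": 0,"ax": 0,"ay": 0,"az": 0},
  ],
)

```text
time_s: 21.6
tool_pos: [0.4762, 0.1334, 0.0245]
tool_rot: [180.0, 0.0, 86.7]
force: [2.6, -2.4, -0.8]
grip_width: 0.0006
grasp_force: 1.2
```

Emit:
jog_arm(
  motion=[
    {"x": 0.7,"y": 0,"z": 0,"ax": 0,"ay": 0,"az": 0},
    {"x": 0.6,"y": 0,"z": 0,"ax": 0,"ay": 0,"az": 0},
    {"x": 0.5,"y": 0,"z": 0,"ax": 0,"ay": 0,"az": 0},
    {"x": 0.4,"y": 0,"z": 0,"ax": 0,"ay": 0,"az": 0},
    {"x": 0.3,"y": 0,"z": 0,"ax": 0,"ay": 0,"az": 0},
  ],
)

```text
time_s: 22.1
tool_pos: [0.4773, 0.1581, 0.0244]
tool_rot: [-180.0, 0.0, 86.7]
force: [0.6, -2.5, 2.5]
grip_width: 0.0006
grasp_force: 1.1
```

Emit:
jog_arm(
  motion=[
    {"x": 0.3,"y": 0,"z": 0,"ax": 0,"ay": 0,"az": 0},
    {"x": 0.3,"y": 0,"z": 0,"ax": 0,"ay": 0,"az": 0},
    {"x": 0.3,"y": 0,"z": 0,"ax": 0,"ay": 0,"az": 0},
    {"x": 0.2,"y": 0,"z": 0,"ax": 0,"ay": 0,"az": 0},
    {"x": 0.1,"y": 0,"z": 0,"ax": 0,"ay": 0,"az": 0},
  ],
)

```text
time_s: 22.6
tool_pos: [0.4781, 0.17, 0.0244]
tool_rot: [-180.0, 0.0, 86.7]
force: [0.6, -1.8, 0.7]
grip_width: 0.0005
grasp_force: 1.0
```

Emit:
jog_arm(
  motion=[
    {"x": 0.1,"y": 0,"z": 0,"ax": 0,"ay": 0,"az": 0},
    {"x": 0.1,"y": 0,"z": 0,"ax": 0,"ay": 0,"az": 0},
    {"x": 0.1,"y": 0,"z": 0,"ax": 0,"ay": 0,"az": 0},
    {"x": 0.1,"y": 0,"z": 0,"ax": 0,"ay": 0,"az": 0},
    {"x": 0,"y": 0,"z": 0,"ax": 0,"ay": 0,"az": 0},
  ],
)

```text
time_s: 23.1
tool_pos: [0.4783, 0.174, 0.0244]
tool_rot: [-180.0, -0.0, 86.7]
force: [0.5, -1.7, 1.6]
grip_width: 0.0005
grasp_force: 0.7
```

Emit:
jog_arm(
  motion=[
    {"x": 0.1,"y": 0,"z": 0,"ax": 0,"ay": 0,"az": 0},
    {"x": 0.1,"y": 0,"z": 0,"ax": 0,"ay": 0,"az": 0},
    {"x": 0.1,"y": 0,"z": 0,"ax": 0,"ay": 0,"az": 0},
    {"x": 0,"y": 0,"z": 0,"ax": 0,"ay": 0,"az": 0},
    {"x": 0,"y": 0,"z": 0,"ax": 0,"ay": 0,"az": 0},
  ],
)

```text
time_s: 23.6
tool_pos: [0.4784, 0.1767, 0.0243]
tool_rot: [-180.0, 0.0, 86.7]
force: [0.8, -1.5, 1.1]
grip_width: 0.0003
grasp_force: 1.0
```

Emit:
jog_arm(
  motion=[
    {"x": 0.1,"y": 0,"z": 0,"ax": 0,"ay": 0,"az": 0},
    {"x": 0.1,"y": 0,"z": 0,"ax": 0,"ay": 0,"az": 0},
    {"x": 0.1,"y": 0,"z": 0,"ax": 0,"ay": 0,"az": 0},
    {"x": 0,"y": 0,"z": 0,"ax": 0,"ay": 0,"az": 0},
    {"x": 0,"y": 0,"z": 0,"ax": 0,"ay": 0,"az": 0},
  ],
)

```text
time_s: 24.1
tool_pos: [0.4784, 0.1767, 0.0244]
tool_rot: [-179.9, 0.3, 86.6]
force: [-1.8, -9.8, 6.1]
grip_width: 0.0003
grasp_force: 4.5
```

The drawer stopped at y=0.1767 with the force rising to 10 N, so it is shut. I'll back off, rise and look at the knob.

Emit:
jog_arm(
  motion=[
    {"x": -1,"y": 0,"z": 0,"ax": 0,"ay": 0,"az": 0},
    {"x": -2,"y": 0,"z": 0,"ax": 0,"ay": 0,"az": 0},
    {"x": -3,"y": 0,"z": -2,"ax": 0,"ay": 0,"az": 0},
    {"x": -3,"y": 0,"z": -4,"ax": 0,"ay": 0,"az": 0},
    {"x": -3,"y": 0,"z": -4,"ax": 0,"ay": 0,"az": 0},
  ],
)

```text
time_s: 24.6
tool_pos: [0.4708, 0.0599, 0.1247]
tool_rot: [-179.9, -0.1, 86.8]
force: [0.9, -0.8, 0.6]
grip_width: 0.0004
grasp_force: 0.0
```

Emit:
jog_arm(
  motion=[
    {"x": -2,"y": 0,"z": -3,"ax": 0,"ay": 0,"az": 0},
    {"x": 0,"y": 0,"z": -2,"ax": 0,"ay": 0,"az": 0},
    {"x": 0,"y": 0,"z": 0,"ax": 0,"ay": 0,"az": 0},
    {"x": 0,"y": 0,"z": 0,"ax": 0,"ay": 0,"az": 0},
    {"x": 0,"y": 0,"z": 0,"ax": 0,"ay": 0,"az": 0},
  ],
  claw=0.4,
)

```text
time_s: 25.1
tool_pos: [0.4698, 0.0407, 0.1731]
tool_rot: [-179.9, -0.0, 86.8]
force: [0.6, -0.6, 0.1]
grip_width: 0.0327
grasp_force: 0.0
```

```bash
python3 - <<'E'
from h import *
im=env.read_camera("scene");t=env.read_camera("top")
cv2.imwrite("pics/top7.png",t[:,:,::-1]);cv2.imwrite("pics/scene7.png",im[:,:,::-1])
c=cv2.convertScaleAbs(t[198:240,204:278,::-1],alpha=2.0,beta=0)
c=cv2.resize(c,None,fx=10,fy=10,interpolation=2)
s=cv2.resize(im[145:215,205:310,::-1],None,fx=2.5,fy=2.5,interpolation=2)
o=np.zeros((600,800,3),np.uint8);o[:420,:740]=c;o[420:420+175,:262]=s
for X,k in(([.486,.2885,.102],(0,0,255)),([.486,.2885,.072],(0,255,0)),([.4785,.186,.06],(255,0,0))):
    p=pix("top",X);cv2.circle(o,(int((p[0]-204+.5)*10),int((p[1]-198+.5)*10)),4,k,-1)
cv2.imwrite("pics/c7.png",o)
go(.486,.2885,.15,86.7,6)
E
```

```text
pose [0.4698 0.0406 0.1731] [-1.7987e+02 -4.0000e-02  8.6780e+01] t 25.2 w 0.0404 q7 -11
tilt fix -0.13 -0.04
{'x': np.float64(4.14), 'y': np.float64(0.04), 'z': np.float64(0.39), 'az': np.float64(0.01)}
{'x': np.float64(4.14), 'y': np.float64(0.04), 'z': np.float64(0.39), 'az': np.float64(0.01)}
{'x': np.float64(4.14), 'y': np.float64(0.04), 'z': np.float64(0.39), 'az': np.float64(0.01)}
{'x': np.float64(4.14), 'y': np.float64(0.03), 'z': np.float64(0.39), 'az': np.float64(0.01)}
{'x': np.float64(4.14), 'y': np.float64(0.03), 'z': np.float64(0.39), 'az': np.float64(0.01)}
{'x': np.float64(4.14), 'y': np.float64(0.03), 'z': np.float64(0.39), 'az': np.float64(0.01)}
```

View pics/c7.png

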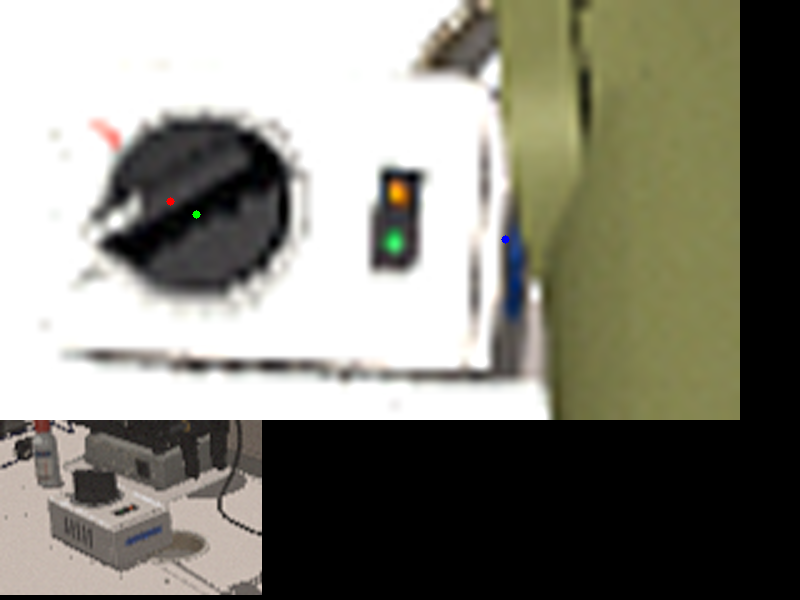

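The drawer is flush and the panel's blue strip now sits against the unit. The bar-top centreline runs from about (115,215) to (252,155) in the crop, so the bar lies at about 115.5° in the world. The knob axis is at roughly (0.489, 0.287).

Emit:
jog_arm(
  motion=[
    {"x": 2,"y": 0,"z": 0,"ax": 0,"ay": 0,"az": 0},
    {"x": 4,"y": 0,"z": 0,"ax": 0,"ay": 0,"az": 0},
    {"x": 4.5,"y": 0,"z": 0,"ax": 0,"ay": 0,"az": 0},
    {"x": 4.5,"y": 0,"z": 0,"ax": 0,"ay": 0,"az": 0},
    {"x": 4.5,"y": 0,"z": 0,"ax": 0,"ay": 0,"az": 0},
  ],
)

```text
time_s: 25.7
tool_pos: [0.4814, 0.2364, 0.1737]
tool_rot: [-179.9, 0.0, 86.7]
force: [0.9, 0.1, 0.2]
grip_width: 0.0608
grasp_force: 0.0
```

Emit:
jog_arm(
  motion=[
    {"x": 3.5,"y": 0,"z": 0,"ax": 0,"ay": 0,"az": 0},
    {"x": 1.6,"y": 0.4,"z": 0,"ax": 0,"ay": 0,"az": -7.2},
    {"x": 0,"y": 0,"z": 0,"ax": 0,"ay": 0,"az": -7.2},
    {"x": 0,"y": 0,"z": 0,"ax": 0,"ay": 0,"az": -7.2},
    {"x": 0,"y": 0,"z": 0,"ax": 0,"ay": 0,"az": -7.1},
  ],
)

```text
time_s: 26.2
tool_pos: [0.4879, 0.286, 0.1732]
tool_rot: [-179.9, -0.1, 115.8]
force: [1.0, -0.1, 0.3]
grip_width: 0.0609
grasp_force: 0.0
```

Emit:
jog_arm(
  motion=[
    {"x": 0,"y": 0,"z": 0,"ax": 0,"ay": 0,"az": 0},
    {"x": 0,"y": 0,"z": 1.5,"ax": 0,"ay": 0,"az": 0},
    {"x": 0,"y": 0,"z": 2,"ax": 0,"ay": 0,"az": 0},
    {"x": 0,"y": 0,"z": 1.5,"ax": 0,"ay": 0,"az": 0},
    {"x": 0,"y": 0,"z": 0,"ax": 0,"ay": 0,"az": 0},
  ],
)

```text
time_s: 26.7
tool_pos: [0.487, 0.2841, 0.1213]
tool_rot: [-179.7, 0.0, 115.4]
force: [0.6, 0.6, 1.4]
grip_width: 0.061
grasp_force: 0.0
```

```bash
python3 - <<'E'
from h import *
S=cv2.imread("pics/scene7.png")
# scene: knob silhouette column range -> check of axis
x0,y0=205,145
k=(S.max(2)<60).astype(np.uint8);q=np.zeros_like(k);q[160:188,230:258]=k[160:188,230:258]
c=max(cv2.findContours(q,0,2)[0],key=cv2.contourArea);print(cv2.boundingRect(c),pix("scene",[.489,.287,.102]),pix("scene",[.489,.287,.072]),pix("scene",[.489,.287,.087]))
T=lambda u,v,z:onz("top",204+u/10-.5,198+v/10-.5,z).round(4)
print(T(183,187,.102),T(199,204,.072))
go(.489,.287,.078,115.5,5)
E
```

```text
(234, 165, 18, 14) [242.55958134 165.52753836] [243.39124777 173.46347323] [242.97699343 169.51057176]
[0.4907 0.2846] [0.4896 0.2879]
pose [0.487  0.2841 0.1213] [-179.71    0.    115.35] t 26.7 w 0.061 q7 -24
tilt fix -0.29 0.0
{'x': np.float64(0.04), 'y': np.float64(0.06), 'z': np.float64(0.87), 'az': np.float64(-0.03)}
{'x': np.float64(0.04), 'y': np.float64(0.06), 'z': np.float64(0.87), 'az': np.float64(-0.03)}
{'x': np.float64(0.04), 'y': np.float64(0.06), 'z': np.float64(0.87), 'az': np.float64(-0.03)}
{'x': np.float64(0.04), 'y': np.float64(0.06), 'z': np.float64(0.87), 'az': np.float64(-0.03)}
{'x': np.float64(0.04), 'y': np.float64(0.06), 'z': np.float64(0.87), 'az': np.float64(-0.03)}
```

Emit:
jog_arm(
  motion=[
    {"x": 0.2,"y": 0.2,"z": 0,"ax": 0,"ay": 0,"az": 0},
    {"x": 0,"y": 0,"z": 1,"ax": 0,"ay": 0,"az": 0},
    {"x": 0,"y": 0,"z": 1.5,"ax": 0,"ay": 0,"az": 0},
    {"x": 0,"y": 0,"z": 1.2,"ax": 0,"ay": 0,"az": 0},
    {"x": 0,"y": 0,"z": 0.6,"ax": 0,"ay": 0,"az": 0},
  ],
)

```text
time_s: 27.2
tool_pos: [0.4889, 0.2872, 0.0795]
tool_rot: [-179.9, 0.0, 115.4]
force: [0.1, 0.0, -0.1]
grip_width: 0.061
grasp_force: 0.0
```

Emit:
jog_arm(
  motion=[
    {"x": 0,"y": 0,"z": 0,"ax": 0,"ay": 0,"az": 0},
    {"x": 0,"y": 0,"z": 0,"ax": 0,"ay": 0,"az": 0},
    {"x": 0,"y": 0,"z": 0,"ax": 0,"ay": 0,"az": 0},
    {"x": 0,"y": 0,"z": 0,"ax": 0,"ay": 0,"az": 0},
    {"x": 0,"y": 0,"z": 0,"ax": 0,"ay": 0,"az": 0},
  ],
  claw=0.0,
  squeeze=8,
)

```text
time_s: 27.7
tool_pos: [0.49, 0.2881, 0.0818]
tool_rot: [180.0, 0.0, 115.4]
force: [0.7, 0.5, 0.4]
grip_width: 0.0441
grasp_force: 0.0
```

Emit:
jog_arm(
  motion=[
    {"x": 0,"y": 0,"z": 0.3,"ax": 0,"ay": 0,"az": 0},
    {"x": 0,"y": 0,"z": 0,"ax": 0,"ay": 0,"az": 0},
    {"x": 0,"y": 0,"z": 0,"ax": 0,"ay": 0,"az": 0},
    {"x": 0,"y": 0,"z": 0,"ax": 0,"ay": 0,"az": 0},
    {"x": 0,"y": 0,"z": 0,"ax": 0,"ay": 0,"az": 0},
  ],
  claw=-1,
  squeeze=8,
)

```text
time_s: 28.2
tool_pos: [0.4908, 0.288, 0.0785]
tool_rot: [179.9, 0.0, 115.4]
force: [3.1, 0.2, -1.4]
grip_width: 0.0141
grasp_force: 8.0
```

Emit:
jog_arm(
  motion=[
    {"x": 0,"y": 0,"z": 0,"ax": 0,"ay": 0,"az": 0},
    {"x": 0,"y": 0,"z": 0,"ax": 0,"ay": 0,"az": 0},
    {"x": 0,"y": 0,"z": 0,"ax": 0,"ay": 0,"az": 0},
    {"x": 0,"y": 0,"z": 0,"ax": 0,"ay": 0,"az": 0},
    {"x": 0,"y": 0,"z": 0,"ax": 0,"ay": 0,"az": 0},
  ],
)

```text
time_s: 28.7
tool_pos: [0.4908, 0.2879, 0.0786]
tool_rot: [179.9, 0.0, 115.4]
force: [4.8, 1.5, -2.9]
grip_width: 0.014
grasp_force: 8.0
```

```bash
python3 - <<'E'
from h import *
o=env.get_obs();print(o["wrist_torque"],o["force"],o["tool_pos"],o["tool_rot"],o["grip_width"],o["grasp_force"])
E
```

```text
[ 0.2568287  -1.27361979  0.0490271 ] [ 4.84212389  1.4772242  -2.92955974] [0.49075204 0.28789687 0.07855764] [1.79900325e+02 1.81471528e-02 1.15379224e+02] 0.013964768895027426 7.999912552186288
```

Emit:
jog_arm(
  motion=[
    {"x": 0,"y": 0.06,"z": 0,"ax": 0,"ay": 0,"az": 0},
    {"x": 0,"y": 0,"z": 0,"ax": 0,"ay": 0,"az": 4},
    {"x": 0,"y": 0,"z": 0,"ax": 0,"ay": 0,"az": 6},
    {"x": 0,"y": 0,"z": 0,"ax": 0,"ay": 0,"az": 6},
    {"x": 0,"y": 0,"z": 0,"ax": 0,"ay": 0,"az": 6},
  ],
  squeeze=22,
)

```text
time_s: 29.2
tool_pos: [0.4898, 0.2877, 0.0785]
tool_rot: [-179.9, 0.1, 93.2]
force: [1.1, -1.1, 0.6]
grip_width: 0.0137
grasp_force: 22.0
```

```bash
python3 - <<'E'
from h import *
o=env.get_obs();print(o["wrist_torque"],o["force"],o["tool_pos"],o["tool_rot"],o["grip_width"],o["grasp_force"])
E
```

```text
[-0.26936121 -0.45613976  0.10802633] [ 1.07683431 -1.08678807  0.59142875] [0.48981822 0.28771506 0.07851521] [-1.79934760e+02  7.43637015e-02  9.31562264e+01] 0.013669525782583741 21.996626565232873
```

Emit:
jog_arm(
  motion=[
    {"x": 0,"y": 0,"z": 0,"ax": 0,"ay": 0,"az": 6},
    {"x": 0,"y": 0,"z": 0,"ax": 0,"ay": 0,"az": 6},
    {"x": 0,"y": 0,"z": 0,"ax": 0,"ay": 0,"az": 6},
    {"x": 0,"y": 0,"z": 0,"ax": 0,"ay": 0,"az": 6},
    {"x": 0,"y": 0,"z": 0,"ax": 0,"ay": 0,"az": 6},
  ],
)

```text
time_s: 29.7
tool_pos: [0.4885, 0.288, 0.0785]
tool_rot: [-179.9, 0.2, 63.2]
force: [-1.9, -1.7, 2.7]
grip_width: 0.0134
grasp_force: 22.0
```

Emit:
jog_arm(
  motion=[
    {"x": 0,"y": 0,"z": 0,"ax": 0,"ay": 0,"az": 5},
    {"x": 0,"y": 0,"z": 0,"ax": 0,"ay": 0,"az": 5},
    {"x": 0,"y": 0,"z": 0,"ax": 0,"ay": 0,"az": 3},
    {"x": 0,"y": 0,"z": 0,"ax": 0,"ay": 0,"az": 2},
    {"x": 0,"y": 0,"z": 0,"ax": 0,"ay": 0,"az": 1},
  ],
)

```text
time_s: 30.2
tool_pos: [0.4881, 0.2884, 0.0785]
tool_rot: [-179.9, 0.2, 47.5]
force: [-3.5, -1.5, 4.2]
grip_width: 0.0145
grasp_force: 22.0
```

```bash
python3 - <<'E'
from h import *
o=env.get_obs();print(o["wrist_torque"],o["force"],o["tool_pos"],o["tool_rot"],o["grip_width"],o["grasp_force"])
E
```

```text
[-0.35849172  0.77650756  0.57017533] [-3.45584195 -1.50274381  4.20686538] [0.4881466  0.28839015 0.07846805] [-179.93329858    0.20056163   47.49379587] 0.014452356041598852 22.00505431741476
```

Emit:
jog_arm(
  motion=[
    {"x": 0,"y": 0,"z": 0,"ax": 0,"ay": 0,"az": 1.5},
    {"x": 0,"y": 0,"z": 0,"ax": 0,"ay": 0,"az": 1},
    {"x": 0,"y": 0,"z": 0,"ax": 0,"ay": 0,"az": 0},
    {"x": 0,"y": 0,"z": 0,"ax": 0,"ay": 0,"az": 0},
    {"x": 0,"y": 0,"z": 0,"ax": 0,"ay": 0,"az": 0},
  ],
)

```text
time_s: 30.7
tool_pos: [0.4883, 0.2885, 0.0784]
tool_rot: [-179.9, 0.2, 45.0]
force: [-5.0, -1.2, 5.6]
grip_width: 0.0156
grasp_force: 23.4
```

```bash
python3 - <<'E'
from h import *
o=env.get_obs();print(o["wrist_torque"],o["force"],o["tool_pos"],o["tool_rot"],o["grip_width"],o["grasp_force"])
E
```

```text
[-0.31607513  1.07084001  0.56679176] [-4.95991117 -1.22550131  5.6444184 ] [0.48827701 0.28852752 0.07842646] [-1.79916619e+02  1.78748855e-01  4.49876464e+01] 0.015591433303479434 23.44783769454807
```

The grip width rises from 14.0 to 15.6 mm and the torque levels off at 0.57 N m. The knob is therefore on its stop and has been held there about 0.6 s. I'll release fully open and rise.

Emit:
jog_arm(
  motion=[
    {"x": 0,"y": 0,"z": 0,"ax": 0,"ay": 0,"az": 0},
    {"x": 0,"y": 0,"z": 0,"ax": 0,"ay": 0,"az": 0},
    {"x": 0,"y": 0,"z": 0,"ax": 0,"ay": 0,"az": 0},
    {"x": 0,"y": 0,"z": 0,"ax": 0,"ay": 0,"az": 0},
    {"x": 0,"y": 0,"z": 0,"ax": 0,"ay": 0,"az": 0},
  ],
  claw=1,
)

```text
time_s: 31.2
tool_pos: [0.4905, 0.2876, 0.0781]
tool_rot: [180.0, 0.0, 44.9]
force: [-1.8, -1.4, -0.2]
grip_width: 0.0473
grasp_force: 0.8
```

Emit:
jog_arm(
  motion=[
    {"x": 0,"y": 0,"z": 0,"ax": 0,"ay": 0,"az": 0},
    {"x": 0,"y": 0,"z": 0,"ax": 0,"ay": 0,"az": 0},
    {"x": 0,"y": 0,"z": -1,"ax": 0,"ay": 0,"az": 0},
    {"x": 0,"y": 0,"z": -2,"ax": 0,"ay": 0,"az": 0},
    {"x": 0,"y": 0,"z": -3,"ax": 0,"ay": 0,"az": 0},
  ],
)

```text
time_s: 31.7
tool_pos: [0.49, 0.2883, 0.1388]
tool_rot: [-179.9, 0.0, 44.9]
force: [0.7, 0.1, 0.3]
grip_width: 0.0842
grasp_force: 0.0
```

Emit:
jog_arm(
  motion=[
    {"x": -1.5,"y": 0.5,"z": -3,"ax": 0,"ay": 0,"az": 0},
    {"x": -3,"y": 1.5,"z": -2,"ax": 0,"ay": 0,"az": 0},
    {"x": -3.5,"y": 2,"z": 0,"ax": 0,"ay": 0,"az": 0},
    {"x": -3.5,"y": 2,"z": 0,"ax": 0,"ay": 0,"az": 0},
    {"x": -3.5,"y": 2,"z": 0,"ax": 0,"ay": 0,"az": 0},
  ],
)

```text
time_s: 32.2
tool_pos: [0.441, 0.125, 0.1899]
tool_rot: [179.9, -0.2, 45.0]
force: [1.0, -0.3, 0.6]
grip_width: 0.0871
grasp_force: 0.0
```

Emit:
jog_arm(
  motion=[
    {"x": -3.5,"y": 2,"z": 0,"ax": 0,"ay": 0,"az": 0},
    {"x": -3,"y": 2,"z": 0,"ax": 0,"ay": 0,"az": 0},
    {"x": -1.5,"y": 1,"z": 0,"ax": 0,"ay": 0,"az": 0},
    {"x": 0,"y": 0,"z": 0,"ax": 0,"ay": 0,"az": 0},
    {"x": 0,"y": 0,"z": 0,"ax": 0,"ay": 0,"az": 0},
  ],
)

```text
time_s: 32.7
tool_pos: [0.42, 0.0346, 0.1894]
tool_rot: [179.9, -0.1, 44.9]
force: [0.4, 0.5, -0.7]
grip_width: 0.087
grasp_force: 0.0
```

```bash
python3 - <<'E'
from h import *
im=env.read_camera("scene");t=env.read_camera("top")
c=cv2.resize(t[180:250,200:300,::-1],None,fx=7,fy=7,interpolation=2)[:, :700]
c=cv2.resize(c,(430,301));s=cv2.resize(im[140:290,200:460,::-1],None,fx=1.9,fy=1.9,interpolation=2)
o=np.zeros((600,800,3),np.uint8);o[:301,:430]=c;o[305:305+s.shape[0],:s.shape[1]]=s
cv2.imwrite("pics/c8.png",o)
E
```

```text
(no output)
```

View pics/c8.png

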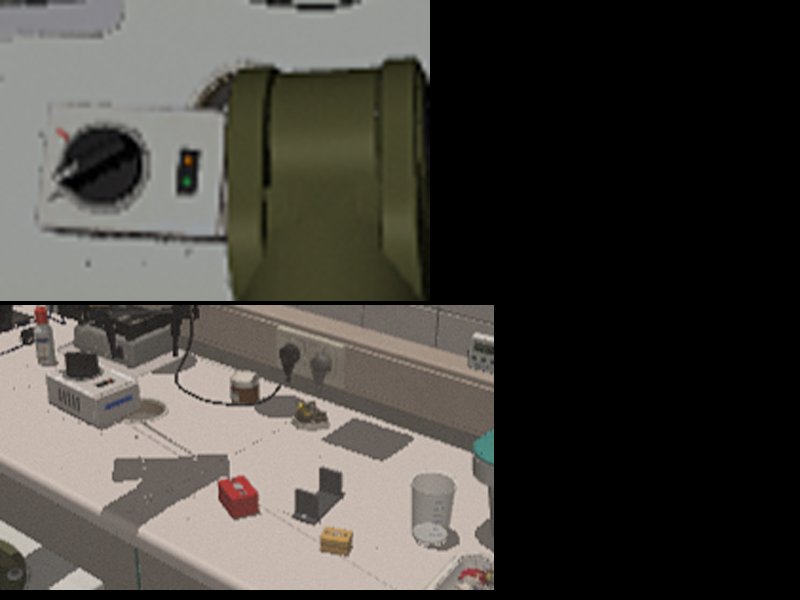

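The drawer is shut and the knob is back at its rest angle, at crop (105,165). The jar (245,385), cast (310,413) and beaker (432,508) have not moved, and the arm is clear of everything.

```bash
python3 -c "
from cell import env
print(env.sign_off())"
```

```text
the job is handed in; nothing more can be done
None
```

The job is handed in at about 33 s: the brass flask is in the shut drawer, the start knob was held on its stop for about half a second and sprang back, and the cast, jar and beaker were not touched.

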